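# Find the socket that fits the terminal nut of a current test set

## Task

Swing the test set's carry handle back off its terminal panel until it clicks into its rear end stop. Then find the socket in the tray that fits the nut of the middle output terminal and push it fully down onto that nut, upright, with any socket you tried and rejected standing back in the tray. Finish while still holding the right socket gripped and seated on the nut, ready for the ratchet, and leave the other things on the bench alone.

Things in the scene. Friction and masses are not known exactly. Their poses are not given: they have to be found in the camera images.
- carry_handle (a joint): angle (rad) of the test set's U-shaped carry handle. 0: folded right forward over the terminals (starts 0.2 to 0.45); grows as the bar goes up and over to the rear; 2.15: rear end stop, bar behind the case. Moving it takes 3 to 6 N at the bar. A spring detent: let go between 0.7 and 1.5 it may drop forward again; past 1.9 it snaps into the end stop, and about 5 N at the bar pulls it out.
- handle_grip (a point): middle of the handle's crossbar, on its axis: a round bar 16 mm thick, 256 mm long, along the test set's y axis. It runs on a 105 mm arc about handle_pivot: in the test set's axes it lies at x = -0.105 cos(0.60 + angle), z = 0.105 sin(0.60 + angle) from the pivot.
- handle_pivot (a point): point on the handle's hinge axis (the test set's y axis) half-way between the case's sides, 62 mm above the bench, 75 mm behind the middle terminal; its axes are the test set's.
- tester: the current test set, fixed to the bench: a grey case 200 mm (its x) by 240 mm (its y) by 80 mm high, aluminium panel on top with three output terminals in a row along y, 60 mm apart; origin under its centre, x points to its rear, z up.
- terminal (a point): the middle terminal: point on its axis at panel height (80 mm up), at x = -45 mm, y = 0 in the case; axes as the test set's. Here a steel hex nut 8 to 11 mm high with a chamfered top sits on the panel, corners towards +x and -x; its stud rises 4 mm above it. It is a 13, 17 or 22 mm nut: which one changes from set to set; the other two terminals have the other sizes.
- collar_top (a point): centre of the top of the fixed round insulating collar about the middle nut, 18 mm above the panel. Its bore is 3.6 mm wider than the right socket, its mouth flared 3 mm more all round. A socket too large stops in the mouth, 16 to 18 mm up; one too small goes in but stops on the nut, 7 to 11 mm up; the right one goes down to the panel (if turned wrongly it hangs 5 to 7 mm up).
- tray_in (a point): centre of the inner floor of the fixed sheet-steel socket tray, 3 mm above the bench: 174 mm along its x axis, 50 mm along y, walls 14 mm high and 3 mm thick, divided along x into three places 57 mm apart (at x = -0.057, 0, 0.057), each about 54 by 44 mm inside.
- socket_a_centre (a point): centre (half-way up) of a plain dark steel hexagon socket for 13 mm nuts (across flats), a cylinder 20 mm across, 65 mm high, about 110 g, standing mouth down in any place of the tray, turned any way; z up. The mouth's opening: six-sided, 24 mm deep, 1.5 mm wider than its nut (goes on within 6 degrees); its corners lie on its own +x and -x and every 60 degrees.
- socket_b_centre (a point): centre (half-way up) of a plain dark steel hexagon socket for 17 mm nuts (across flats), a cylinder 27 mm across, 65 mm high, about 180 g, standing mouth down in any place of the tray, turned any way; z up. The mouth's opening: six-sided, 24 mm deep, 1.5 mm wider than its nut (goes on within 6 degrees); its corners lie on its own +x and -x and every 60 degrees.
- socket_c_centre (a point): centre (half-way up) of a plain dark steel hexagon socket for 22 mm nuts (across flats), a cylinder 34 mm across, 65 mm high, about 260 g, standing mouth down in any place of the tray, turned any way; z up. The mouth's opening: six-sided, 24 mm deep, 1.5 mm wider than its nut (goes on within 6 degrees); its corners lie on its own +x and -x and every 60 degrees.
- socket_a: the 20 mm thick socket; origin at the centre of its mouth
- socket_b: the 27 mm thick socket; origin at the centre of its mouth
- socket_c: the 34 mm thick socket; origin at the centre of its mouth
- multimeter: bystander: black multimeter, 185 x 88 x 48 mm, lying flat to the right of the test set; origin under its centre
- ratchet: bystander: steel ratchet handle, 225 mm long, 40 mm high, lying left of the tray; origin under its middle
- solder_spool: bystander: spool of solder standing on its flange, 62 mm across, 44 mm high; origin under its centre
- flux_jar: bystander: white jar with a black cap, 56 mm across, 75 mm high; origin under its centre
Things that resemble listed ones, but are neither listed nor needed, are in the scene too. Leave any pink look-alike of the socket_b alone.

How it is judged:
By the outcome, as a careful person would: the job done as asked, in the order asked, and still so for the second after the job is handed in, while the arm keeps its last pose, push and grip.
It also fails if it takes over 72 s, if anything falls off the work surface, if the arm or the gripper's body presses on something with over 40 N, if the wrist force passes 120 N, or if a joint passes its speed limit or range.

## Robot

A 6-joint arm with a two-finger parallel gripper is mounted at the origin on the work surface. World frame = base frame: x ahead of the robot, y to its left, z up, the work surface at z = 0. Lengths are in mm, angles in rad, forces in N, time in s.
With the tool pointing down it reaches from about 350 to 875 mm from the base axis. Payload 4.2 kg.
Tool frame: the origin (TCP) lies at the very end of the fingers, on their centre line; the grasp point (between the pads) lies 19 mm behind it (arm.grip_point_offset is the distance from the TCP to the grasp point, in mm); z points along the fingers, y is the direction in which the jaws open and shut (so a half turn about z gives the same grasp; the last joint's range is limited). The gripper opens to 85 mm and grips with 20 to 120 N. Pads are 22 mm wide; open, the fingers measure 114 mm over their backs; the gripper's body (76 mm by 85 mm) begins 54 mm behind the grasp point. The pads swing forward as they close: fully open they stand 13 mm farther back than shut.
Start: joints at [-1.034, 0.385, 0.008, 0, -1.194, -0.259], TCP at [171.417, -601.012, 231.312] pointing down, gripper open.
Joint ranges: [-3.14, 3.14], [-1.21, 2.06], [-1.07, 1.41], [-3.16, 2.05], [-2.99, -0.16], [-3.1, 3.1]. Speed limits (rad/s): [2.79, 2.79, 3.14, 3.14, 3.14, 3.14].

## Interface

Orientations are given as a unit quaternion [x, y, z, w].
In Python, from bench import arm gives the robot as it stands.
- The arm moves only by the tool drive_tool, never from a script. Its argument "steps" is a list of rows, each a list of 5 numbers: the shift along the tool's x, y, z in m, then the turn about the tool's z in degrees, then the finger opening in m, from 0 to 0.0854. A call has 1 to 20 rows; each row shifts and turns the commanded pose from where the row before left it, along the tool's axes as they then stand; what a row does not reach is not made up. A row lasts 1/10 s, in which the tool goes at most 50 mm and 8.59 degrees, less where a joint would pass 70% of its speed; a pose out of reach is approached as far as the arm can. A call is refused whole if a number of a shift passes 0.05 or a number of a turn 8.59, either way. A call with a gripper value outside its range is refused whole. The fingers move at their own pace and stop on an object; the grip force is fixed at half the most. Time passes only in rows, so rows that do not move let the fingers close. It gives the time, the measured TCP pose, the force and the opening at its end, in the units of the state.
- arm.read_state(): the state, without advancing time (a new reading comes with each control period).
- arm.get_image(name): name is "side" or "top"; returns (picture, depth): 384x512x3 uint8, blue, green, red; 384x512 float32, mm along the optical axis (not along the pixel's ray), 0 where there is no reading.
- arm.camera_params(name): a dict with "K" (3x3 intrinsics, pixels), "dist" ([k1, k2, p1, p2, k3] as OpenCV has them; the pictures are not rectified), "world_to_cam" (4x4, takes a point from world to camera coordinates). Camera axes: x right, y up, looking along -z (the intrinsics and any distortion apply to the point x, -y, -z); pixel columns grow to the right and rows downward; lengths in mm; the calibration is good to about 2 mm. A picture is of the moment at which its call begins. camera_params takes no time and is no camera call.
- arm.job_done(): hands the job in, once; it reports no verdict.
The state is a dict: "clock": time; "joints": joint angles; "joint_vel": joint speeds; "joint_efforts": joint torques, N m; "position": TCP position; "ee_rot": TCP orientation; "contact_force": force on the tool from outside, world axes, zero at the start; "wrist_torque": the same for the moment, N m; "gripper_width": finger opening in mm.
Only numpy, scipy, OpenCV 4.12 (cv2) and the standard library are available. Lean on these libraries where they do the work, as an engineer would, in place of code of your own. Each camera call takes 0.05 s, during which the arm holds its last target.

## Working session

There is one attempt and no reset: what is moved stays moved. The work goes in short steps, Python scripts to look and compute and a tool call to move; the robot and the scene stay as the last step left them, time stands still between calls to the robot, and variables do not carry over. Pictures are saved under pics/ and viewed, and the job is handed in when it is done.

Besides the shell and the picture viewer there is one more tool, called after "Call:" by a JSON object that holds its "fn" and its "kwargs", one argument or row to a line. drive_tool: Moves the arm, as the interface text tells. Its arguments: {"type":"object","properties":{"steps":{"type":"array"}},"required":["steps"]}

```bash
ls; mkdir -p pics
python3 - <<'E'
from bench import arm
import cv2,numpy as np,pickle
for n in("top","side"):
    im,d=arm.get_image(n); cv2.imwrite(f"pics/{n}0.png",im); np.savez(f"{n}0.npz",im=im,d=d)
    p=arm.camera_params(n); pickle.dump(p,open(n+"cam.pkl","wb")); print(n,p)
s=arm.read_state();print(s, arm.grip_point_offset)
E
```

```text
pics
top {'K': array([[418.94359025,   0.        , 256.53945845],
       [  0.        , 418.94359025, 192.86052523],
       [  0.        ,   0.        ,   1.        ]]), 'dist': array([-0.06466058,  0.        ,  0.        ,  0.        ,  0.        ]), 'world_to_cam': array([[-2.25442003e-02, -9.99745700e-01,  5.41946114e-04,
         3.42913552e+01],
       [ 9.82326283e-01, -2.20506347e-02,  1.85873189e-01,
        -6.09253430e+02],
       [-1.85813971e-01,  4.72273032e-03,  9.82573592e-01,
        -1.20216551e+03],
       [ 0.00000000e+00,  0.00000000e+00,  0.00000000e+00,
         1.00000000e+00]])}
side {'K': array([[431.54199327,   0.        , 248.83080096],
       [  0.        , 431.54199327, 193.77010194],
       [  0.        ,   0.        ,   1.        ]]), 'dist': array([0.00835712, 0.        , 0.        , 0.        , 0.        ]), 'world_to_cam': array([[-9.72823140e-01, -2.31509565e-01, -4.29647197e-03,
         5.82957571e+02],
       [ 1.44229268e-01, -6.20371175e-01,  7.70932892e-01,
        -1.69651554e+02],
       [-1.81143746e-01,  7.49361679e-01,  6.36901890e-01,
  
[... 155 characters left out ...]
+00,  3.85465182e-01,  6.76556326e-03, -4.13229319e-04,
       -1.19400621e+00, -2.58590879e-01]), 'joint_vel': array([-2.68882143e-04, -2.65023457e-03,  2.78922363e-03,  1.33826725e-03,
        1.42252381e-03, -7.80760341e-05]), 'joint_efforts': array([ 6.96786683e-04, -3.93318486e+01,  1.88931191e+01,  4.19803530e+00,
       -2.58781351e-03,  9.57758800e-06]), 'position': array([ 171.2722273 , -600.53358816,  230.34414864]), 'ee_rot': array([-1.38385800e-01,  9.90377919e-01,  9.54655026e-04, -1.92521889e-04]), 'contact_force': array([-0.20030917,  0.23757852,  0.00756932]), 'wrist_torque': array([ 0.00034202,  0.04668686, -0.00447229]), 'gripper_width': 85.4109830537974} 18.700000000000003
```

View pics/top0.png

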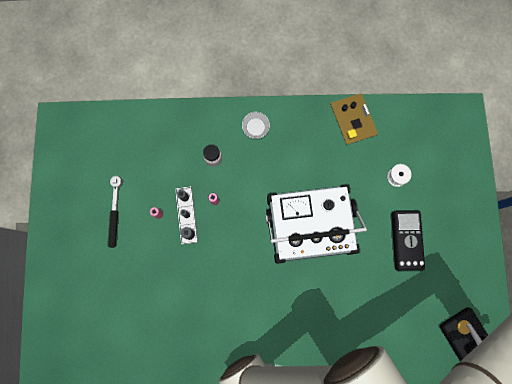

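View pics/side0.png

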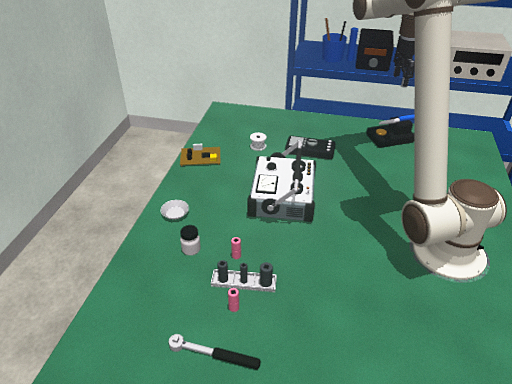

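The top view shows the tester at about (315,223) with its handle over the terminals. The tray is at (187,215) with three dark sockets, and pink look-alikes stand at (156,212) and (213,198). The ratchet is at (114,210), flux jar (212,155), spool (399,174) and multimeter (408,240). Next I'll zoom in.

```bash
cat > h.py <<'E'
import cv2,numpy as np,pickle
C={n:pickle.load(open(f"{n}cam.pkl","rb")) for n in("top","side")}
def ray(n,u,v):
    c=C[n];p=cv2.undistortPoints(np.array([[[u,v]]],float),c["K"],np.array(c["dist"]))[0,0]
    T=c["world_to_cam"];R=T[:3,:3];t=T[:3,3]
    d=R.T@np.array([p[0],-p[1],-1.]);o=-R.T@t
    return o,d
def onz(n,u,v,z):
    o,d=ray(n,u,v);return o+d*(z-o[2])/d[2]
def atd(n,u,v,dep):
    o,d=ray(n,u,v);return o+d*dep
def proj(n,P):
    c=C[n];T=c["world_to_cam"];q=T[:3,:3]@np.asarray(P,float)+T[:3,3]
    return cv2.projectPoints(np.array([[q[0],-q[1],-q[2]]]),np.zeros(3),np.zeros(3),c["K"],np.array(c["dist"]))[0][0,0]
def cloud(n,d):
    c=C[n];h,w=d.shape;u,v=np.meshgrid(np.arange(w),np.arange(h))
    p=cv2.undistortPoints(np.stack([u,v],-1).reshape(-1,1,2).astype(float),c["K"],np.array(c["dist"]))[:,0]
    T=c["world_to_cam"];R=T[:3,:3];t=T[:3,3]
    dd=np.c_[p[:,0],-p[:,1],-np.ones(len(p))]*d.reshape(-1,1)
    return ((dd-t)@R).reshape(h,w,3)
E
python3 - <<'E'
import cv2,numpy as np
from h import *
t=np.load("top0.npz");s=np.load("side0.npz")
a=cv2.resize(t["im"][170:280,255:375],None,fx=5,fy=5,interpolation=cv2.INTER_CUBIC);cv2.imwrite("pics/c1.png",a)
a=cv2.resize(t["im"][175:255,140:230],None,fx=7,fy=7,interpolation=cv2.INTER_CUBIC);cv2.imwrite("pics/c2.png",a)
a=cv2.resize(s["im"][140:230,240:325],None,fx=6,fy=6,interpolation=cv2.INTER_CUBIC);cv2.imwrite("pics/c3.png",a)
a=cv2.resize(s["im"][225:320,200:290],None,fx=6,fy=6,interpolation=cv2.INTER_CUBIC);cv2.imwrite("pics/c4.png",a)
P=cloud("top",t["d"])
np.set_printoptions(precision=1,suppress=True)
for uv in [(315,200),(296,238),(316,238),(336,235),(275,260),(187,194),(185,214),(187,233),(100,300),(343,236)]: print(uv,P[uv[1],uv[0]])
E
```

```text
(315, 200) [ 579.7 -150.4   83.4]
(296, 238) [465.  -84.2 145.2]
(316, 238) [ 467.4 -146.2   96. ]
(336, 235) [ 470.6 -195.   143.3]
(275, 260) [409.1 -29.   53.8]
(187, 194) [616.3 234.4  29.4]
(185, 214) [549.1 233.7  67. ]
(187, 233) [492.3 226.7  71.3]
(100, 300) [300.1 503.7  -1. ]
(343, 236) [ 471.7 -225.6   88.8]
```

View pics/c1.png

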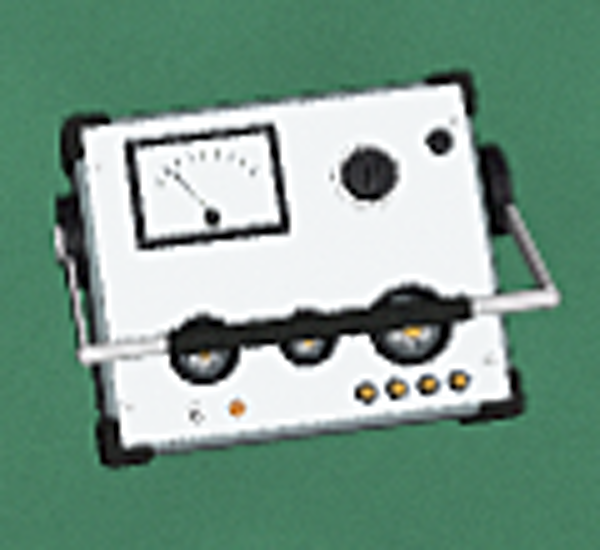

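View pics/c2.png

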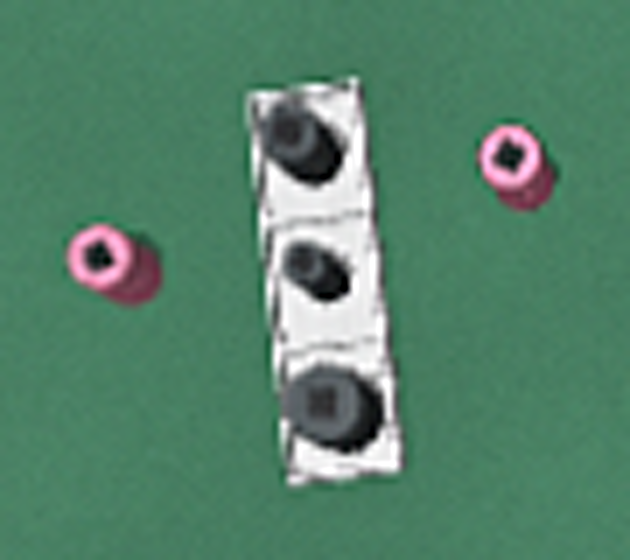

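View pics/c3.png

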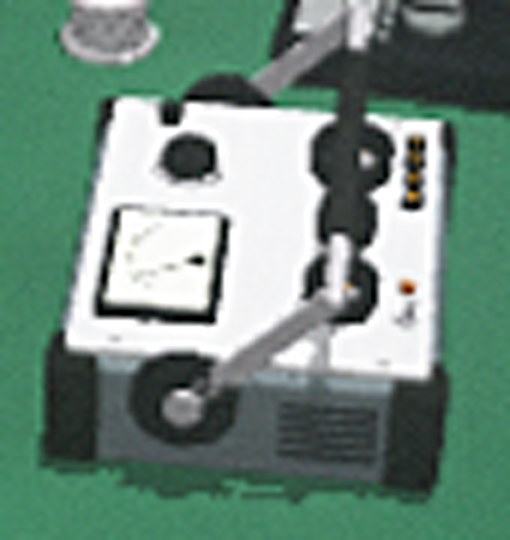

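View pics/c4.png

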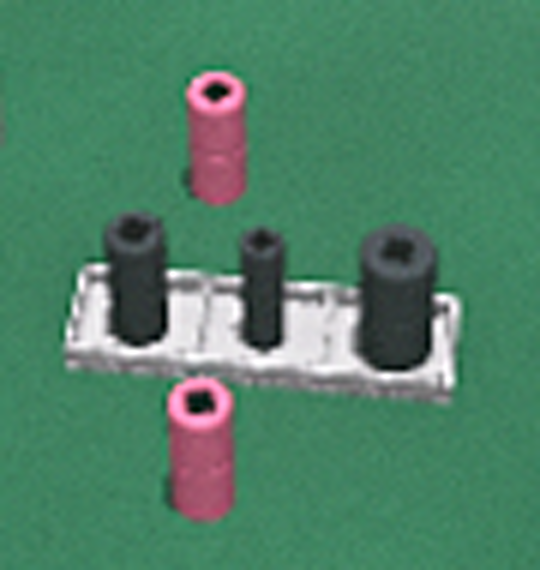

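The middle terminal's collar looks like the smallest of the three, which would mean a 13 mm nut and socket_a. That is the thin dark socket in the tray's middle place at top (185,214). I'll check this once the handle is out of the way. Next I'll measure the tester, handle and tray.

Run:
```python
import cv2,numpy as np
from h import *
np.set_printoptions(precision=1,suppress=True)
t=np.load("top0.npz");im=t["im"];P=cloud("top",t["d"])
hsv=cv2.cvtColor(im,cv2.COLOR_BGR2HSV)
# depth based panel: z in 74..87
z=P[...,2];print("table z",np.median(z[280:300,80:120]))
m=((z>72)&(z<92)).astype(np.uint8);m[:, :250]=0;m[:,375:]=0;m[:170]=0;m[280:]=0
m=cv2.morphologyEx(m,cv2.MORPH_OPEN,np.ones((3,3),np.uint8))
n,l,st,_=cv2.connectedComponentsWithStats(m);k=1+np.argmax(st[1:,4])
ys,xs=np.where(l==k);print(st[k])
pts=np.array([onz("top",u,v,80)[:2] for u,v in zip(xs,ys)],np.float32)
r=cv2.minAreaRect(pts);print("depth rect",r)
w=((hsv[...,2]>175)&(hsv[...,1]<40)).astype(np.uint8);w[:,:265]=0;w[:,362:]=0;w[:180]=0;w[268:]=0
n,l,st,_=cv2.connectedComponentsWithStats(w);k=1+np.argmax(st[1:,4])
# black handle splits; combine depth
ys,xs=np.where((w>0)&(m>0))
pts=np.array([onz("top",u,v,80)[:2] for u,v in zip(xs,ys)],np.float32)
r=cv2.minAreaRect(pts);print("white rect",r)
# handle bar: z>125
b=(z>120)&(z<165);b[:, :250]=0;b[:,380:]=0;b[:200]=0;b[265:]=0
B=P[b];print(len(B),B.min(0),B.max(0),np.median(B,0))
c=B.mean(0);q=np.linalg.svd(B-c)[2][0];print("dir",q,np.degrees(np.arctan2(q[1],q[0])))
# tray
s=((hsv[...,1]<60)&(hsv[...,2]>130)).astype(np.uint8);s[:,:172]=0;s[:,202:]=0;s[:180]=0;s[250:]=0
ys,xs=np.where(s>0);pts=np.array([onz("top",u,v,17)[:2] for u,v in zip(xs,ys)],np.float32)
print("tray",cv2.minAreaRect(pts))
d=((z>55)&(z<80)).astype(np.uint8);d[:,:172]=0;d[:,202:]=0;d[:180]=0;d[250:]=0
n,l,st,ce=cv2.connectedComponentsWithStats(d)
for i in range(1,n):
  if st[i,4]>5: print("sock",st[i],onz("top",*ce[i],68))
```

```text
table z -0.22059758955393322
[ 268  184   90   54 3227]
depth rect ((549.993408203125, -141.28958129882812), (132.33006286621094, 265.2862243652344), 5.606627941131592)
white rect ((515.2359008789062, -143.3372344970703), (189.0799560546875, 228.55014038085938), 5.694155216217041)
522 [ 455.8 -280.5  120.1] [513.1 -12.8 152.4] [ 473.6 -146.4  143.9]
dir [-0.1  1.   0. ] 95.61410650483644
tray ((553.993408203125, 240.26199340820312), (176.4358367919922, 50.43138885498047), 6.6248979568481445)
sock [177 189   9  10  67] [611.5 246.3  68. ]
sock [180 209   7   7  39] [554.7 239.2  68. ]
sock [180 227  13  11 110] [495.5 230.9  68. ]
```

Run:
```python
import cv2,numpy as np
from h import *
np.set_printoptions(precision=1,suppress=True)
y=np.radians(5.65);ex=np.array([np.cos(y),np.sin(y)]);ey=np.array([-ex[1],ex[0]]);c0=np.array([515.2,-143.3])
for n in("top","side"):
    P=cloud(n,np.load(n+"0.npz")["d"]).reshape(-1,3)
    x=(P[:,:2]-c0)@ex-30;yy=(P[:,:2]-c0)@ey;z=P[:,2]
    k=(abs(yy)<115)&(z>110)&(z<170)&(abs(x)<130)
    X=x[k];Z=z[k];print(n,k.sum(),X.min(),X.max(),Z.max(),"median",np.median(X),np.median(Z),np.percentile(X,[10,90]),np.percentile(Z,[10,90]))
    # circle fit r=8
    from scipy.optimize import least_squares
    r=least_squares(lambda p:np.hypot(X-p[0],Z-p[1])-8,[np.median(X),np.median(Z)-6],loss="soft_l1");print(r.x,np.hypot(r.x[0],r.x[1]-62))
    # side: case rear/ends
    k=(z>70)&(z<90)&(abs(x+30)<140)&(abs(yy)<150);print("panel ext",np.percentile(x[k]+30,[.5,99.5]),np.percentile(yy[k],[.5,99.5]),np.median(z[k]))
```

```text
top 436 -79.75203075157273 -63.37036618116973 152.41833224578033 median -72.24047797233342 144.49937943952727 [-77.9 -66.2] [140.4 147.9]
[-71.7 138.2] 104.6064679657583
panel ext [-99.4  99.8] [-127.4  128.8] 80.49361151481072
side 199 -77.65628427117423 -61.58174031744153 149.9258352789981 median -69.77101281560873 144.05754642280735 [-75.5 -63.8] [140.6 146.9]
[-69.7 137.6] 102.77118326444172
panel ext [-96.9 101.9] [-127.4  136. ] 80.19922015174416
```

Call:
{"fn": "drive_tool", "kwargs": {
  "steps": [
    [-0.02,0.015,0,0,0.04],
    [-0.0264,0.0225,0,0,0.04],
    [-0.0264,0.0225,0,0,0.04],
    [-0.0264,0.0225,0,0,0.04],
    [-0.0264,0.0225,0,0,0.04],
    [-0.0264,0.0225,0,0,0.04],
    [-0.0264,0.0225,0,0,0.04],
    [-0.0264,0.0225,0,0,0.04],
    [-0.0264,0.0225,0,0,0.04],
    [-0.0264,0.0225,0,0,0.04],
    [-0.0264,0.0225,0,0,0.04],
    [-0.0264,0.0225,0,0,0.04],
    [-0.0264,0.0225,0,0,0.04],
    [-0.0264,0.0225,0,0,0.04],
    [-0.0264,0.0225,0,0,0.04],
    [-0.0264,0.0225,0,0,0.04],
    [0,0,0,0,0.04]
  ]
}}

```text
clock: 1.8
position: [476.5, -145.4, 230.9]
ee_rot: [-0.14, 0.99, 0.0, 0.0]
contact_force: [-0.6, 0.3, -0.4]
gripper_width: 40.0
```

```bash
cat > st.py <<'E'
import sys,numpy as np
from bench import arm
from scipy.spatial.transform import Rotation as R
np.set_printoptions(precision=2,suppress=True)
s=arm.read_state();M=R.from_quat(s["ee_rot"]).as_matrix()
print("t",s["clock"],"pos",s["position"],"F",s["contact_force"],"T",s["wrist_torque"],"w",s["gripper_width"]);print("j",s["joints"],"x",M[:,0],"y",M[:,1],"z",M[:,2],"jawyaw",np.degrees(np.arctan2(M[1,1],M[0,1])))
if len(sys.argv)>3:
    d=np.array([float(a) for a in sys.argv[1:4]])-s["position"];print("tool delta",M.T@d)
E
python3 st.py 473.7 -147.4 190
```

```text
t 1.8 pos [ 476.47 -145.4   230.88] F [-0.56  0.3  -0.39] T [ 0.02 -0.04  0.01] w 40.011836654959566
j [ 0.03  0.17 -0.3  -0.   -1.11 -1.32] x [-0.96 -0.28 -0.  ] y [-0.28  0.96  0.  ] z [-0.  0. -1.] jawyaw 106.1496391925658
tool delta [ 3.22 -1.16 40.88]
```

Call:
{"fn": "drive_tool", "kwargs": {
  "steps": [
    [0.003,-0.001,0,-7.95,0.036],
    [0,0,0,-7.95,0.036],
    [0,0,0,-7.95,0.036],
    [0,0,0,-7.95,0.036],
    [0,0,0,-7.95,0.036],
    [0,0,0,-7.95,0.036],
    [0,0,0,-7.95,0.036],
    [0,0,0,-7.95,0.036],
    [0,0,0.01,-7.95,0.036],
    [0,0,0.02,-7.95,0.036],
    [0,0,0.01,0,0.036],
    [0,0,0,0,0.036]
  ]
}}

```text
clock: 3.0
position: [470.8, -149.9, 189.7]
ee_rot: [0.739, -0.674, -0.002, 0.001]
contact_force: [-0.1, 0.1, -0.7]
gripper_width: 36.2
```

```bash
python3 st.py 473.7 -147.4 122
python3 - <<'E'
import sys
from bench import arm
import cv2
for n in("top","side"):
    im,d=arm.get_image(n); cv2.imwrite(f"pics/{n}1.png",im[130:280,220:420] if n=="top" else im[80:260,220:440])
E
```

```text
t 3.0 pos [ 470.77 -149.93  189.68] F [-0.09  0.06 -0.71] T [ 0.06  0.01 -0.01] w 36.248851875399104
j [ 0.02  0.2  -0.37 -0.   -1.01  0.07] x [ 0.09 -1.   -0.  ] y [-1.   -0.09  0.  ] z [-0.  0. -1.] jawyaw -174.7851254389208
tool delta [-2.21 -3.43 67.67]
```

View pics/side1.png

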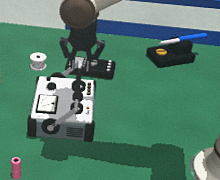

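Call:
{"fn": "drive_tool", "kwargs": {
  "steps": [
    [-0.002,-0.003,0.02,0,0.036],
    [0,0,0.025,0,0.036],
    [0,0,0.022,0,0.03],
    [0,0,0,0,0.024],
    [0,0,0,0,0.024]
  ]
}}

```text
clock: 3.6
position: [475.8, -147.7, 125.3]
ee_rot: [0.74, -0.673, 0.001, -0.0]
contact_force: [1.3, -1.8, -0.1]
gripper_width: 23.8
```

```bash
python3 st.py 473.7 -147.4 122
```

```text
t 3.6 pos [ 475.78 -147.66  125.28] F [ 1.31 -1.77 -0.14] T [-0.01 -0.04  0.06] w 23.788395114201027
j [ 0.03  0.28 -0.45  0.   -0.84  0.07] x [ 0.09 -1.    0.  ] y [-1.   -0.09 -0.  ] z [ 0. -0. -1.] jawyaw -174.5953152339389
tool delta [-0.45  2.05  3.28]
```

Call:
{"fn": "drive_tool", "kwargs": {
  "steps": [
    [0,-0.0105,-0.0086,0,0.024],
    [0,-0.0116,-0.0072,0,0.024],
    [0,-0.0124,-0.0056,0,0.024],
    [0,-0.0131,-0.004,0,0.024],
    [0,-0.0134,-0.0023,0,0.024],
    [0,-0.0137,-0.0005,0,0.024],
    [0,-0.0135,0.0013,0,0.024]
  ]
}}

```text
clock: 4.3
position: [562.1, -139.7, 154.1]
ee_rot: [0.74, -0.673, -0.0, 0.001]
contact_force: [-4.0, -1.0, 3.8]
gripper_width: 24.4
```

```bash
python3 st.py
python3 - <<'E'
from bench import arm
import cv2
im,d=arm.get_image("side"); cv2.imwrite(f"pics/side2.png",cv2.resize(im[120:240,220:360],None,fx=4,fy=4))
E
```

```text
t 4.3 pos [ 562.15 -139.71  154.07] F [-3.98 -1.04  3.8 ] T [-0.16  1.56  0.02] w 24.436850635082628
j [ 0.04  0.37 -0.22  0.   -0.98  0.06] x [ 0.09 -1.    0.  ] y [-1.   -0.09  0.  ] z [-0. -0. -1.] jawyaw -174.6148386002782
```

View pics/side2.png

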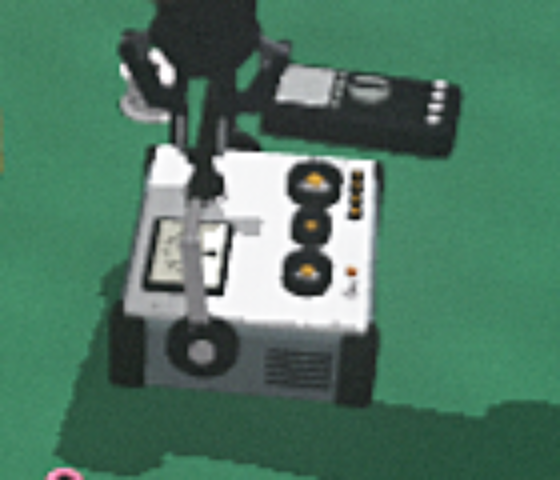

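The handle now stands upright between the fingers at side-crop (200,190), and the terminals are exposed at crop (315,185), (310,225) and (307,272). I'll carry on along the arc.

Call:
{"fn": "drive_tool", "kwargs": {
  "steps": [
    [0,-0.0133,0.0031,0,0.024],
    [0,-0.0128,0.0047,0,0.024],
    [0,-0.0121,0.0064,0,0.024],
    [0,-0.0112,0.0078,0,0.024],
    [0,-0.01,0.0092,0,0.024],
    [0,-0.0087,0.0105,0,0.024],
    [0,-0.0074,0.0115,0,0.024],
    [0,-0.007,0.008,0,0.024],
    [0,-0.003,0,0,0.024],
    [0,0,0,0,0.024],
    [0,0,0,0,0.024]
  ]
}}

```text
clock: 5.45
position: [646.9, -131.1, 89.6]
ee_rot: [0.74, -0.673, -0.001, 0.001]
contact_force: [-3.1, -0.5, -2.2]
gripper_width: 24.0
```

```bash
python3 st.py
python3 - <<'E'
from bench import arm
import cv2
im,d=arm.get_image("side"); cv2.imwrite(f"pics/side3.png",cv2.resize(im[120:240,220:360],None,fx=4,fy=4))
E
```

```text
t 5.45 pos [ 646.87 -131.07   89.55] F [-3.1  -0.46 -2.22] T [-0.03  0.73 -0.08] w 24.014143128469588
j [ 0.04  0.56 -0.07 -0.   -0.94  0.05] x [ 0.09 -1.   -0.  ] y [-1.   -0.09  0.  ] z [-0.  0. -1.] jawyaw -174.6052579709736
```

View pics/side3.png

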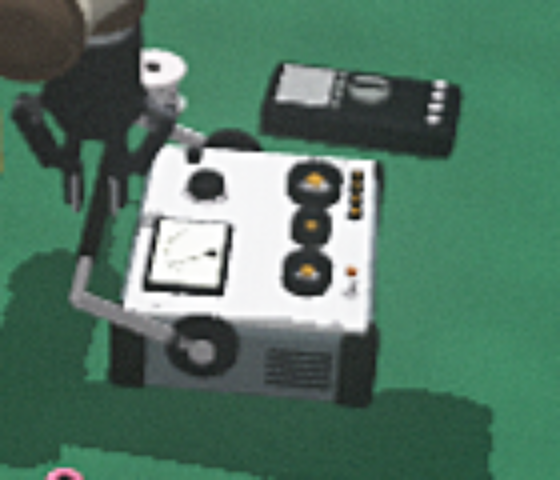

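Call:
{"fn": "drive_tool", "kwargs": {
  "steps": [
    [0,0,-0.02,0,0.024],
    [0,0,-0.03,0,0.024],
    [0,0,-0.03,0,0.03],
    [-0.02,0,-0.03,0,0.04],
    [-0.03,0,-0.02,0,0.045],
    [-0.03,0,0,0,0.045],
    [-0.03,0,0,0,0.045],
    [-0.03,0,0,0,0.045],
    [-0.02,0,0,0,0.045],
    [0,0,0,0,0.045]
  ]
}}

```text
clock: 6.5
position: [633.7, 30.8, 222.0]
ee_rot: [0.741, -0.672, 0.001, -0.002]
contact_force: [0.5, 0.1, 0.5]
gripper_width: 45.2
```

```bash
python3 st.py
python3 - <<'E'
from bench import arm
import cv2,numpy as np
from h import *
from scipy.optimize import least_squares
y=np.radians(5.65);ex=np.array([np.cos(y),np.sin(y)]);ey=np.array([-ex[1],ex[0]]);c0=np.array([515.2,-143.3])
for n in("top","side"):
    im,d=arm.get_image(n); np.savez(n+"4.npz",im=im,d=d)
    a=im[170:280,255:375] if n=="top" else im[140:230,240:325]
    cv2.imwrite(f"pics/{n}4.png",cv2.resize(a,None,fx=6,fy=6,interpolation=cv2.INTER_CUBIC))
    P=cloud(n,d).reshape(-1,3)
    x=(P[:,:2]-c0)@ex-30;yy=(P[:,:2]-c0)@ey;z=P[:,2]
    k=(abs(yy)<115)&(z>88)&(z<170)&(x>75)&(x<130)
    X=x[k];Z=z[k]
    r=least_squares(lambda p:np.hypot(X-p[0],Z-p[1])-8,[np.median(X),np.median(Z)-6],loss="soft_l1");print(n,k.sum(),r.x,np.hypot(r.x[0],r.x[1]-62),"angle",np.arctan2(r.x[1]-62,-r.x[0])-.6)
E
```

```text
t 6.5 pos [633.68  30.76 221.96] F [0.53 0.12 0.52] T [-0.05 -0.02  0.01] w 45.17290926305776
j [ 0.3   0.4   0.01  0.   -1.18 -0.21] x [ 0.1 -1.  -0. ] y [-1.   -0.1  -0.01] z [ 0.01  0.   -1.  ] jawyaw -174.37755191853662
top 389 [ 98.01296161 102.38204976] 106.00589883054285 angle 2.1507782541038467
side 131 [ 99.54340505 101.31946029] 107.0276106704356 angle 2.165405644020913
```

View pics/top4.png

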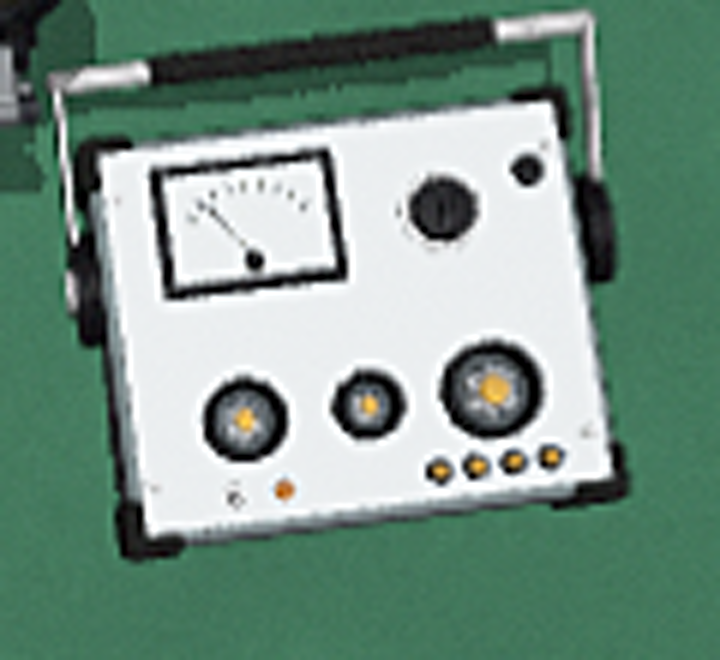

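View pics/side4.png

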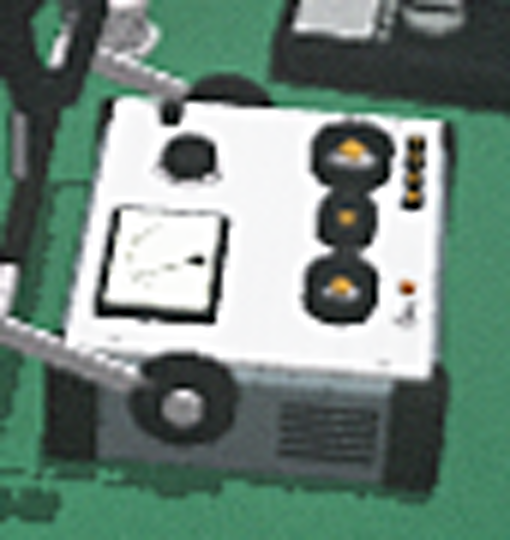

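The handle measures 2.15 rad, so it is at the end stop. The middle collar, at top-crop (368,404), is clearly smaller than its neighbours at (245,418) and (492,388), so the nut is 13 mm and the socket is socket_a. Next I'll refine the positions of socket_a and the collar.

Run:
```python
import cv2,numpy as np
from h import *
np.set_printoptions(precision=1,suppress=True)
T=np.load("top4.npz");S=np.load("side4.npz")
P=cloud("top",T["d"]);Q=cloud("side",S["d"])
g=cv2.cvtColor(T["im"],cv2.COLOR_BGR2GRAY)
m=(g<130).astype(np.uint8);mm=np.zeros_like(m);mm[226:250,285:350]=m[226:250,285:350]
cs,_=cv2.findContours(mm,cv2.RETR_EXTERNAL,cv2.CHAIN_APPROX_NONE)
for c in cs:
  if cv2.contourArea(c)>40:
    (u,v),r=cv2.minEnclosingCircle(c);M=cv2.moments(c);u,v=M["m10"]/M["m00"],M["m01"]/M["m00"];p=onz("top",u,v,95);print("collar",u,v,r,cv2.contourArea(c),p, "diam",2*np.sqrt(cv2.contourArea(c)/np.pi)*2.66)
# gold stud
hsv=cv2.cvtColor(T["im"],cv2.COLOR_BGR2HSV)
k=((hsv[...,0]>12)&(hsv[...,0]<32)&(hsv[...,1]>90)).astype(np.uint8);k[:228]=0;k[244:]=0;k[:,285:][:,:0]=0
n,l,st,ce=cv2.connectedComponentsWithStats(k)
for i in range(1,n):
  if 285<ce[i][0]<350: print("gold top",ce[i],st[i,4],onz("top",*ce[i],92))
hs=cv2.cvtColor(S["im"],cv2.COLOR_BGR2HSV)
k=((hs[...,0]>12)&(hs[...,0]<32)&(hs[...,1]>90)).astype(np.uint8)
n,l,st,ce=cv2.connectedComponentsWithStats(k)
for i in range(1,n):
  if 285<ce[i][0]<303 and 155<ce[i][1]<195: print("gold side",ce[i],st[i,4],onz("side",*ce[i],92))
for n,W in(("top",P),("side",Q)):
  z=W[...,2];x=W[...,0];y=W[...,1]
  k=(z>62)&(z<72)&(x>460)&(x<650)&(y>200)&(y<270)
  nn,l,st,ce=cv2.connectedComponentsWithStats(k.astype(np.uint8))
  for i in range(1,nn):
    if st[i,4]>8: print(n,"sock top",st[i],ce[i],onz(n,*ce[i],68),W[l==i].mean(0))
a=cv2.resize(T["im"][175:255,140:230],None,fx=7,fy=7,interpolation=cv2.INTER_CUBIC);cv2.imwrite("pics/t5.png",a)
```

```text
collar 295.38583638583634 239.62148962148962 7.159010887145996 136.5 [464.3 -87.1  95. ] diam 35.06735594755311
collar 316.0430107526882 237.05913978494624 6.046793460845947 93.0 [ 470.1 -146.6   95. ] diam 28.94530767177497
collar 336.4147386461011 234.5595544130248 8.54556941986084 194.5 [ 475.8 -205.6   95. ] diam 41.859737326823
gold top [337.  234.5] 16 [ 476.2 -207.9   92. ]
gold top [343. 233.] 1 [ 480.1 -225.5   92. ]
gold top [316.2 237.2] 6 [ 470.1 -147.4   92. ]
gold top [295.2 239.5] 10 [464.8 -86.9  92. ]
gold side [298.1 164.2] 12 [ 478.6 -207.8   92. ]
gold side [297.1 175.9] 8 [ 472.2 -142.7   92. ]
gold side [296.3 186.9] 9 [466.2 -85.5  92. ]
side sock top [217 260  10   9  75] [221.6 264. ] [612.8 252.6  68. ] [613.1 252.   67.3]
side sock top [240 263   7   7  38] [242.9 265.6] [556.5 245.1  68. ] [556.7 244.5  67.3]
side sock top [260 262  13  12 111] [265.8 267.2] [496.8 236.8  68. ] [496.9 236.1  67.3]
```

View pics/t5.png

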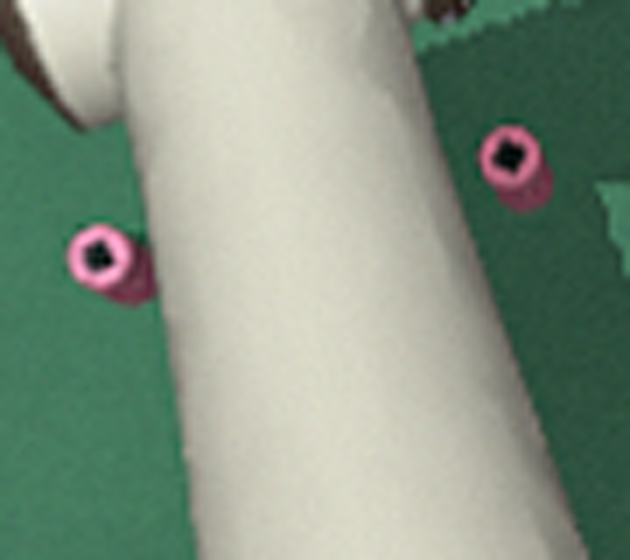

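Call:
{"fn": "drive_tool", "kwargs": {
  "steps": [
    [-0.0217,0.0057,0,0,0.045],
    [-0.0217,0.0057,0,0,0.045],
    [-0.0217,0.0057,0,0,0.045],
    [-0.0217,0.0057,0,0,0.045],
    [-0.0217,0.0057,0,0,0.045],
    [-0.0217,0.0057,0,0,0.045],
    [-0.0217,0.0057,0,0,0.045],
    [-0.0217,0.0057,0,0,0.045],
    [-0.0217,0.0057,0,0,0.045],
    [-0.0217,0.0057,0,-8.1,0.045],
    [0,0,0,-8.2,0.045],
    [0,0,0,-8.2,0.045],
    [0,0,0,-8.2,0.045],
    [0,0,0.01,-8.2,0.045],
    [0,0,0.02,-8.2,0.045],
    [0,0,0.02,-8.2,0.045],
    [0,0,0.02,-8.2,0.045],
    [0,0,0.02,-8.2,0.045],
    [0,0,0.01,-8.2,0.045],
    [0,0,0,-8.2,0.045]
  ]
}}

```text
clock: 8.6
position: [555.6, 237.3, 118.5]
ee_rot: [0.999, 0.05, -0.001, 0.001]
contact_force: [-0.1, 0.1, -0.2]
gripper_width: 44.9
```

```bash
python3 st.py 555.5 241 34
python3 - <<'E'
from bench import arm
import cv2
from h import *
im,d=arm.get_image("side"); cv2.imwrite(f"pics/side6.png",cv2.resize(im[160:340,150:330],None,fx=4,fy=4));np.savez("side6.npz",im=im,d=d)
im,d=arm.get_image("top"); cv2.imwrite(f"pics/top6.png",cv2.resize(im[175:255,140:230],None,fx=6,fy=6))
E
```

```text
t 8.6 pos [555.6  237.25 118.46] F [-0.09  0.13 -0.17] T [ 0.02 -0.04  0.05] w 44.915866160795446
j [ 0.67  0.45 -0.19 -0.   -0.93  1.  ] x [ 0.99  0.1  -0.  ] y [ 0.1  -0.99  0.  ] z [-0. -0. -1.] jawyaw -84.25526967075662
tool delta [ 0.45 -3.84 84.46]
```

View pics/side6.png

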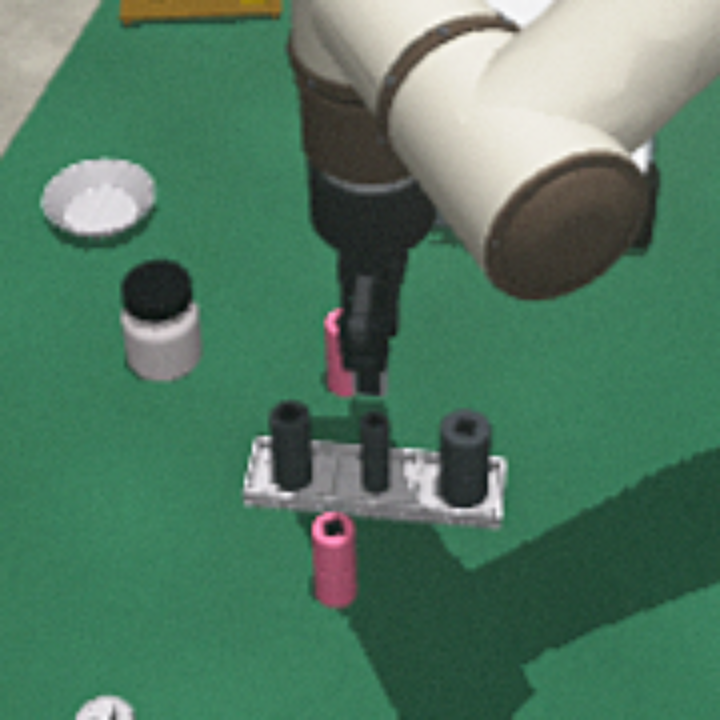

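Call:
{"fn": "drive_tool", "kwargs": {
  "steps": [
    [0,-0.004,0,0,0.045],
    [0,0,0.025,0,0.045],
    [0,0,0.025,0,0.045],
    [0,0,0.02,0,0.045],
    [0,0,0.0145,0,0.045],
    [0,0,0,0,0.045]
  ]
}}

```text
clock: 9.3
position: [554.4, 242.1, 33.8]
ee_rot: [0.999, 0.047, -0.001, 0.001]
contact_force: [-0.6, -0.1, 0.2]
gripper_width: 44.9
```

```bash
python3 st.py 555.5 241 34
python3 - <<'E'
from bench import arm
import cv2
from h import *
im,d=arm.get_image("side"); cv2.imwrite(f"pics/side7.png",cv2.resize(im[220:310,190:290],None,fx=7,fy=7,interpolation=cv2.INTER_CUBIC));np.savez("side7.npz",im=im,d=d)
print(proj("side",[555.6,241,34]))
E
```

```text
t 9.3 pos [554.39 242.12  33.84] F [-0.59 -0.07  0.16] T [ 0.01  0.02 -0.01] w 44.92762904594584
j [ 0.68  0.55 -0.27 -0.   -0.75  0.99] x [ 1.    0.09 -0.  ] y [ 0.09 -1.    0.  ] z [-0. -0. -1.] jawyaw -84.63495184709217
tool delta [ 1.    1.22 -0.16]
[243.8174269  272.90201328]
```

View pics/side7.png

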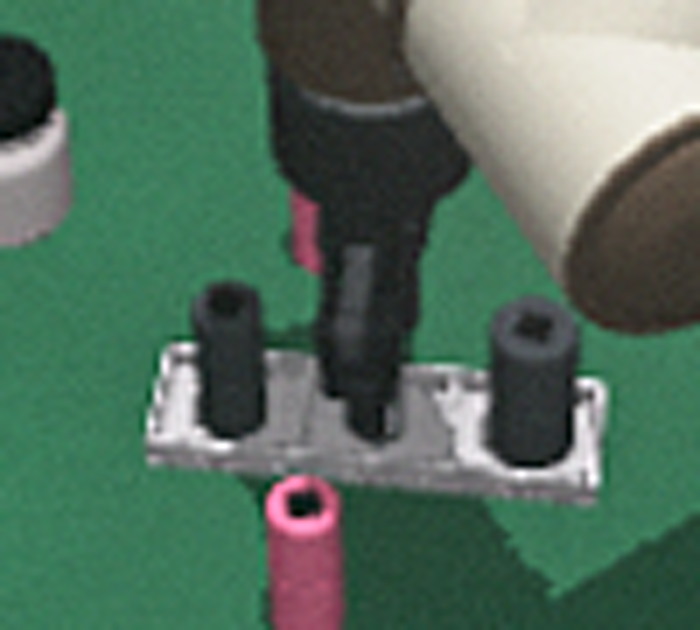

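Call:
{"fn": "drive_tool", "kwargs": {
  "steps": [
    [0,0,0,0,0.025],
    [0,0,0,0,0.012],
    [0,0,0,0,0.012],
    [0,0,0,0,0.012],
    [0,0,0,0,0.012],
    [0,0,0,0,0.012]
  ]
}}

```text
clock: 9.95
position: [556.1, 243.4, 37.1]
ee_rot: [0.999, 0.048, 0.001, -0.001]
contact_force: [-0.6, 0.4, 6.4]
gripper_width: 18.2
```

```bash
python3 st.py
```

```text
t 9.95 pos [556.14 243.39  37.06] F [-0.61  0.44  6.4 ] T [-0.14  0.15  0.  ] w 18.161995115269523
j [ 0.68  0.55 -0.27  0.   -0.75  0.99] x [1.  0.1 0. ] y [ 0.1 -1.  -0. ] z [ 0.  0. -1.] jawyaw -84.45987854621488
```

Call:
{"fn": "drive_tool", "kwargs": {
  "steps": [
    [0,0,-0.01,0,0.012],
    [0,0,-0.02,0,0.012],
    [0,0,-0.03,0,0.012],
    [0,0,-0.03,0,0.012],
    [0,0,-0.03,0,0.012],
    [0,0,-0.03,0,0.012],
    [0,0,-0.01,0,0.012],
    [0,0,0,0,0.012]
  ]
}}

```text
clock: 10.75
position: [555.4, 243.2, 196.8]
ee_rot: [0.999, 0.048, 0.001, -0.001]
contact_force: [-0.5, -0.6, -1.8]
gripper_width: 18.3
```

```bash
python3 st.py 470.2 -147.3 200
python3 - <<'E'
from bench import arm
import cv2
from h import *
im,d=arm.get_image("side"); cv2.imwrite(f"pics/side8.png",cv2.resize(im[180:310,190:290],None,fx=6,fy=6,interpolation=cv2.INTER_CUBIC));np.savez("side8.npz",im=im,d=d)
print(proj("side",arm.read_state()["position"]))
E
```

```text
t 10.75 pos [555.44 243.25 196.82] F [-0.55 -0.59 -1.82] T [ 0.05 -0.01 -0.09] w 18.349050527387398
j [ 0.68  0.38 -0.09 -0.   -1.1   0.99] x [1.  0.1 0. ] y [ 0.1 -1.  -0. ] z [ 0.  0. -1.] jawyaw -84.49737063992264
tool delta [-122.29  380.57   -4.21]
[243.30316003 230.52628869]
```

View pics/side8.png

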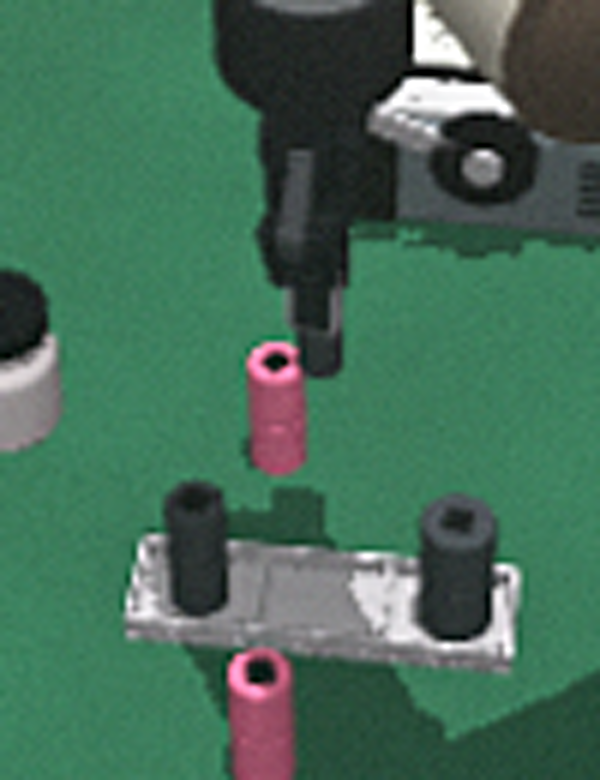

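Call:
{"fn": "drive_tool", "kwargs": {
  "steps": [
    [-0.004,0.012,0,0,0.012],
    [-0.0079,0.0246,0,0,0.012],
    [-0.0079,0.0246,0,0,0.012],
    [-0.0079,0.0246,0,0,0.012],
    [-0.0079,0.0246,0,0,0.012],
    [-0.0079,0.0246,0,0,0.012],
    [-0.0079,0.0246,0,0,0.012],
    [-0.0079,0.0246,0,0,0.012],
    [-0.0079,0.0246,0,0,0.012],
    [-0.0079,0.0246,0,0,0.012],
    [-0.0079,0.0246,0,0,0.012],
    [-0.0079,0.0246,0,0,0.012],
    [-0.0079,0.0246,0,0,0.012],
    [-0.0079,0.0246,0,0,0.012],
    [-0.0079,0.0246,0,0,0.012],
    [-0.0079,0.0246,0,0,0.012],
    [0,0,0,0,0.012],
    [0,0,0,0,0.012]
  ]
}}

```text
clock: 12.6
position: [468.4, -148.7, 194.0]
ee_rot: [0.999, 0.047, -0.002, -0.0]
contact_force: [-0.5, 0.2, -1.8]
gripper_width: 18.4
```

```bash
python3 st.py 470.5 -146.8 140
python3 - <<'E'
from bench import arm
import cv2
from h import *
im,d=arm.get_image("side"); cv2.imwrite(f"pics/side9.png",cv2.resize(im[100:220,240:340],None,fx=6,fy=6,interpolation=cv2.INTER_CUBIC));np.savez("side9.npz",im=im,d=d)
im,d=arm.get_image("top"); cv2.imwrite(f"pics/top9.png",cv2.resize(im[170:280,255:375],None,fx=5,fy=5,interpolation=cv2.INTER_CUBIC));np.savez("top9.npz",im=im,d=d)
print(proj("side",arm.read_state()["position"]))
E
```

```text
t 12.6 pos [ 468.42 -148.73  194.04] F [-0.47  0.22 -1.78] T [ 0.03 -0.06  0.01] w 18.369321779970388
j [ 0.02  0.19 -0.37 -0.   -1.02  1.64] x [ 1.    0.09 -0.  ] y [ 0.09 -1.   -0.  ] z [-0.  0. -1.] jawyaw -84.59391597286165
tool delta [ 2.43 -1.69 54.03]
[300.54060468 148.53188012]
```

View pics/side9.png

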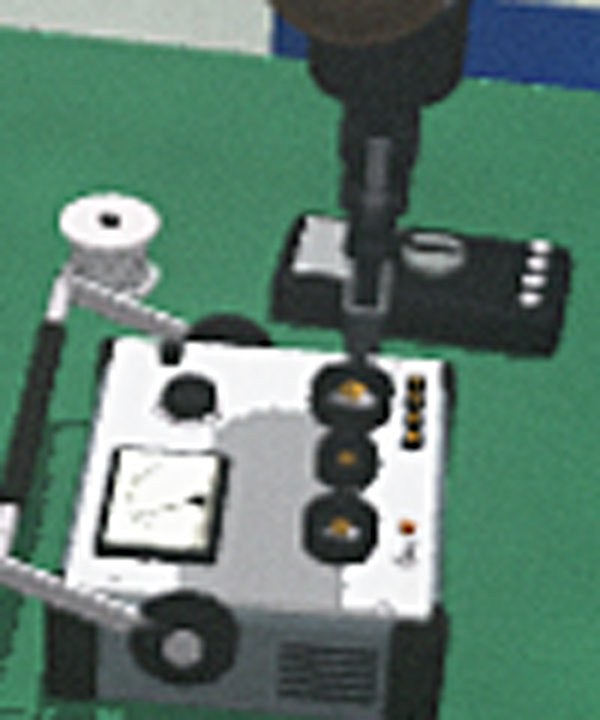

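View pics/top9.png

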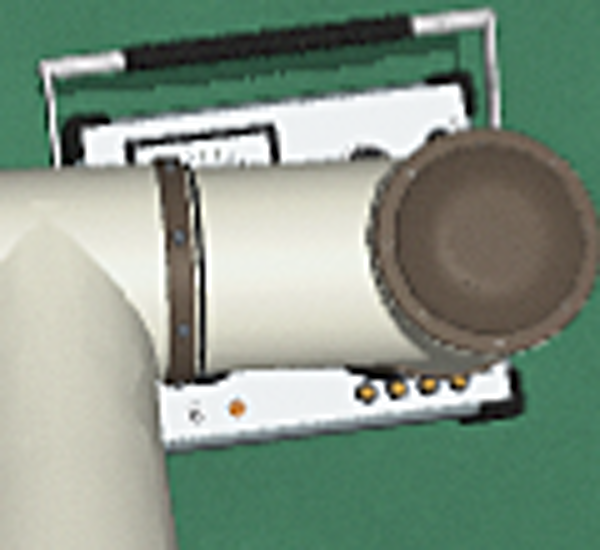

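Call:
{"fn": "drive_tool", "kwargs": {
  "steps": [
    [0.002,-0.0015,0.01,0,0.012],
    [0,0,0.02,0,0.012],
    [0,0,0.015,0,0.012],
    [0,0,0.004,0,0.012],
    [0,0,0,0,0.012],
    [0,0,0,0,0.012]
  ]
}}

```text
clock: 13.3
position: [472.3, -146.2, 146.9]
ee_rot: [0.999, 0.049, 0.0, 0.0]
contact_force: [-0.5, -1.2, -1.5]
gripper_width: 18.0
```

```bash
python3 st.py 470.5 -146.8 140
python3 - <<'E'
from bench import arm
import cv2
from h import *
p=arm.read_state()["position"]
im,d=arm.get_image("side");np.savez("side10.npz",im=im,d=d)
x0,y0,f=270,130,10
a=cv2.resize(im[y0:y0+60,x0:x0+60],None,fx=f,fy=f,interpolation=cv2.INTER_CUBIC)
cv2.imwrite("pics/side10.png",a)
for P in ((p[0],p[1],p[2]-33),(470.2,-147,98),(470.2,-147,80)):
  q=proj("side",P);print(P,q,(q-[x0,y0]+.5)*f)
E
```

```text
t 13.3 pos [ 472.33 -146.22  146.92] F [-0.5  -1.23 -1.47] T [ 0.    0.07 -0.02] w 17.975741969996808
j [ 0.03  0.25 -0.43  0.   -0.89  1.64] x [1.  0.1 0. ] y [ 0.1 -1.   0. ] z [ 0. -0. -1.] jawyaw -84.43670197060374
tool delta [-1.88  0.39  6.92]
(np.float64(472.3256161216557), np.float64(-146.2247811963269), np.float64(113.92280198785937)) [297.70002401 169.77283508] [282.00024012 402.72835079]
(470.2, -147, 98) [298.0539477  173.69353323] [285.53947703 441.93533225]
(470.2, -147, 80) [297.67614416 178.11429599] [281.76144164 486.14295987]
```

View pics/side10.png

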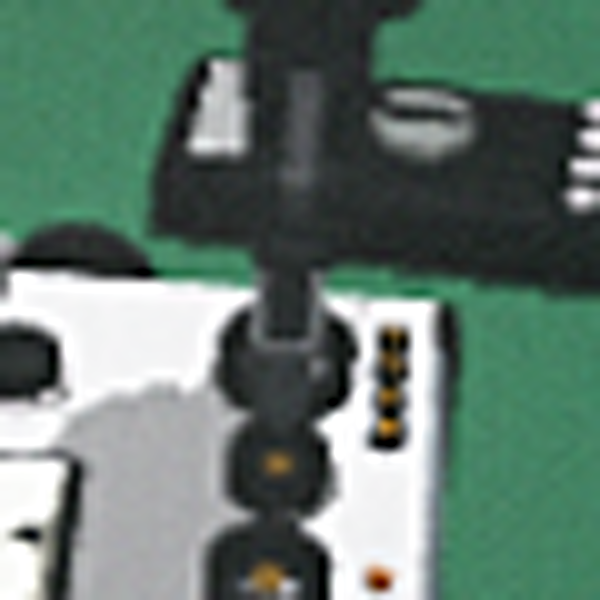

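Run:
```python
import cv2
from h import *
np.set_printoptions(precision=1,suppress=True)
s=np.load("side10.npz");im=s["im"]
a=im[130:190,270:330].astype(float);a=np.clip((a-15)*3.2,0,255).astype(np.uint8)
cv2.imwrite("pics/side10b.png",cv2.resize(a,None,fx=10,fy=10,interpolation=cv2.INTER_CUBIC))
P=cloud("side",s["d"])
for v in range(158,176):
  print(v,[f"{P[v,u,0]:.0f},{P[v,u,1]:.0f},{P[v,u,2]:.0f}" for u in range(293,306)])
```

```text
158 ['516,-372,-0', '512,-372,0', '482,-128,171', '478,-123,174', '475,-125,174', '472,-126,173', '469,-120,178', '466,-125,175', '464,-131,171', '483,-384,-3', '479,-382,-1', '476,-386,-3', '471,-378,3']
159 ['502,-250,80', '499,-254,79', '482,-129,166', '478,-122,171', '475,-120,173', '472,-121,174', '469,-121,174', '466,-120,175', '463,-130,168', '472,-258,80', '468,-258,80', '465,-265,76', '471,-380,-3']
160 ['501,-242,82', '495,-220,98', '481,-126,164', '478,-120,169', '475,-122,169', '472,-122,169', '469,-123,169', '465,-122,170', '463,-134,162', '469,-229,96', '468,-259,76', '464,-249,83', '461,-254,80']
161 ['498,-219,94', '494,-219,95', '482,-132,157', '478,-126,161', '475,-125,163', '472,-130,160', '468,-122,166', '466,-126,163', '463,-130,161', '468,-220,98', '464,-221,98', '464,-252,77', '460,-245,83']
162 ['497,-211,96', '493,-214,94', '481,-128,156', '477,-121,161', '475,-127,157', '471,-122,161', '468,-122,162', '465,-124,161', '463,-131,156', '468,-223,92', '464,-216,98', '460,-216,98', '459,-243,80']
163 ['496,-212,91', '493,-215,90', '481,-131,150', '477,-124,155', 
[... 1891 characters left out ...]
,-156,98', '466,-160,96', '464,-181,81', '461,-187,77', '458,-184,80', '455,-184,81', '452,-188,79']
173 ['487,-148,98', '484,-149,97', '481,-155,93', '478,-156,93', '475,-155,94', '472,-158,93', '468,-156,95', '465,-156,95', '461,-151,99', '460,-174,83', '457,-176,82', '454,-179,80', '451,-178,82']
174 ['486,-140,99', '483,-149,93', '481,-153,91', '478,-155,89', '474,-157,89', '471,-158,89', '468,-156,91', '464,-147,98', '461,-150,96', '458,-148,98', '456,-173,80', '453,-173,81', '450,-174,81']
175 ['485,-136,98', '483,-149,89', '481,-156,84', '477,-154,87', '473,-148,92', '471,-153,88', '468,-155,87', '464,-152,90', '461,-151,92', '457,-146,96', '456,-168,79', '452,-168,80', '449,-167,82']
```

View pics/side10b.png

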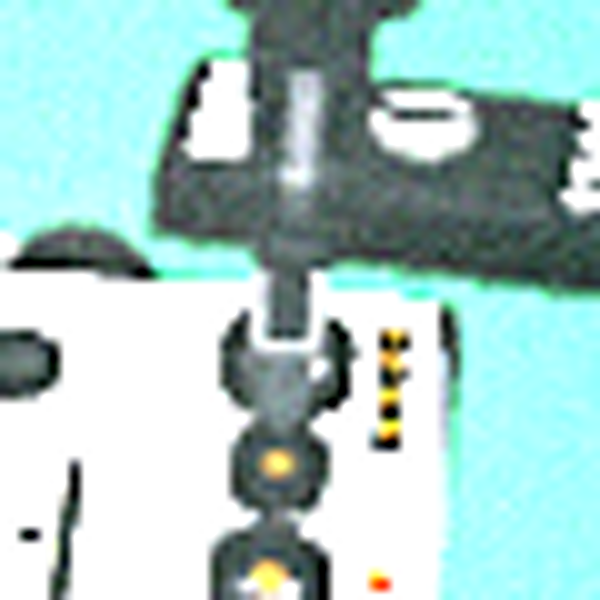

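Run:
```python
import cv2
from h import *
from scipy.optimize import least_squares
np.set_printoptions(precision=1,suppress=True)
for f,n in(("side4","side"),("side10","side"),("top4","top")):
  P=cloud(n,np.load(f+".npz")["d"]).reshape(-1,3)
  for c in((470.3,-147),(464.5,-87),(476,-206.5)):
    r=np.hypot(P[:,0]-c[0],P[:,1]-c[1]);k=(P[:,2]>93.5)&(P[:,2]<103)&(r<26)
    Q=P[k];
    if len(Q)<8: print(f,c,len(Q));continue
    (x,y),R=cv2.minEnclosingCircle(Q[:,:2].astype(np.float32))
    print(f,c,len(Q),"enc",x,y,R,"mean",Q.mean(0),"ext",Q.min(0),Q.max(0))
```

```text
side4 (470.3, -147) 38 enc 471.576904296875 -143.77523803710938 19.09238624572754 mean [ 472.6 -144.2   97. ] ext [ 456.3 -162.8   93.8] [ 489.  -124.7  101.1]
side4 (464.5, -87) 56 enc 466.8091735839844 -83.00370025634766 21.520784378051758 mean [466.9 -85.1  97. ] ext [ 447.8 -103.2   93.6] [487.2 -62.9 102.5]
side4 (476, -206.5) 55 enc 478.0059814453125 -206.43629455566406 24.513883590698242 mean [ 477.5 -207.8   96.1] ext [ 455.6 -229.5   93.7] [ 500.4 -183.3   99. ]
side10 (470.3, -147) 34 enc 471.73919677734375 -142.86929321289062 17.804386138916016 mean [ 473.4 -142.9   97.1] ext [ 456.5 -159.6   93.7] [ 488.7 -125.2  100.5]
side10 (464.5, -87) 53 enc 465.6004943847656 -85.69515228271484 22.655099868774414 mean [466.8 -85.2  96.5] ext [ 448.2 -108.3   93.6] [487.3 -63.5 100.4]
side10 (476, -206.5) 28 enc 476.7372741699219 -205.58177185058594 25.20357322692871 mean [ 473.5 -205.9   96.8] ext [ 455.2 -229.5   93.8] [ 500.4 -184.5  101.2]
top4 (470.3, -147) 59 enc 471.67071533203125 -147.35511779785156 17.382173538208008 mean [ 470.8 -147.4   98.1] ext [ 455.3 -163.8   93.6] [ 487.2 -131.1  102.8]
top4 (464.5, -87) 75 enc 465.4440612792969 -87.44468688964844 20.057138442993164 mean [466.1 -87.1  97.5] ext [ 445.7 -106.2   93.5] [483.  -68.6 102.3]
top4 (476, -206.5) 102 enc 476.8887023925781 -207.23309326171875 23.809467315673828 mean [ 476.4 -207.6   97.6] ext [ 453.9 -230.1   93.5] [ 499.9 -183.8  102.7]
```

Call:
{"fn": "drive_tool", "kwargs": {
  "steps": [
    [0,0,0.007,0,0.012],
    [0,0,0.007,0,0.012],
    [0,0,0.003,0,0.012],
    [0,0,0.003,0,0.012],
    [0,0,0,0,0.012]
  ]
}}

```text
clock: 13.85
position: [471.4, -146.5, 126.0]
ee_rot: [0.999, 0.048, -0.001, -0.0]
contact_force: [-1.3, -0.4, -1.5]
gripper_width: 18.3
```

```bash
python3 st.py
```

```text
t 13.85 pos [ 471.42 -146.5   125.99] F [-1.29 -0.4  -1.49] T [ 0.03  0.01 -0.03] w 18.272200560390676
j [ 0.03  0.27 -0.45 -0.   -0.84  1.64] x [ 1.   0.1 -0. ] y [ 0.1 -1.  -0. ] z [-0.  0. -1.] jawyaw -84.48947593788947
```

Call:
{"fn": "drive_tool", "kwargs": {
  "steps": [
    [0,0,0.002,0,0.012],
    [0,0,0.002,0,0.012],
    [0,0,0.002,0,0.012],
    [0,0,0,0,0.012]
  ]
}}

```text
clock: 14.25
position: [471.5, -146.4, 120.2]
ee_rot: [0.999, 0.048, -0.0, -0.0]
contact_force: [0.3, 0.0, -1.8]
gripper_width: 18.3
```

```bash
python3 st.py
```

```text
t 14.25 pos [ 471.53 -146.45  120.21] F [ 0.33  0.01 -1.77] T [-0.02  0.    0.03] w 18.312518231715963
j [ 0.03  0.28 -0.46 -0.   -0.83  1.64] x [ 1.   0.1 -0. ] y [ 0.1 -1.  -0. ] z [-0.  0. -1.] jawyaw -84.48792535717573
```

Call:
{"fn": "drive_tool", "kwargs": {
  "steps": [
    [0,0,0.002,0,0.012],
    [0,0,0.002,0,0.012],
    [0,0,0,0,0.012]
  ]
}}

```text
clock: 14.55
position: [471.4, -146.3, 116.2]
ee_rot: [0.999, 0.048, -0.0, -0.0]
contact_force: [-0.6, 1.1, -0.4]
gripper_width: 18.3
```

```bash
python3 st.py
```

```text
t 14.55 pos [ 471.41 -146.33  116.19] F [-0.57  1.11 -0.36] T [0.25 0.11 0.01] w 18.306406690928064
j [ 0.03  0.29 -0.47 -0.   -0.82  1.64] x [ 1.   0.1 -0. ] y [ 0.1 -1.  -0. ] z [-0.  0. -1.] jawyaw -84.49634501223981
```

Call:
{"fn": "drive_tool", "kwargs": {
  "steps": [
    [0,0,0.002,0,0.012],
    [0,0,0,0,0.012]
  ]
}}

```text
clock: 14.75
position: [471.4, -146.3, 114.2]
ee_rot: [0.999, 0.048, -0.0, -0.0]
contact_force: [-0.2, 1.1, -1.6]
gripper_width: 18.1
```

```bash
python3 st.py
python3 - <<'E'
from bench import arm
from h import *
im,d=arm.get_image("side");np.savez("side11.npz",im=im,d=d)
P=cloud("side",d)
cv2.imwrite("pics/side11.png",cv2.resize(im[110:200,255:345],None,fx=7,fy=7,interpolation=cv2.INTER_CUBIC))
E
```

```text
t 14.75 pos [ 471.41 -146.32  114.17] F [-0.25  1.08 -1.62] T [ 0.35  0.19 -0.03] w 18.134249749136654
j [ 0.03  0.29 -0.47 -0.   -0.81  1.64] x [ 1.   0.1 -0. ] y [ 0.1 -1.  -0. ] z [-0.  0. -1.] jawyaw -84.4928316614615
```

View pics/side11.png

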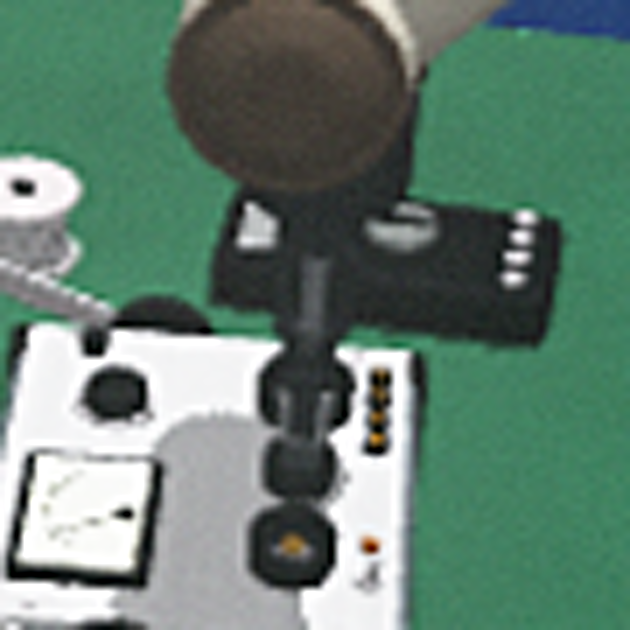

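Call:
{"fn": "drive_tool", "kwargs": {
  "steps": [
    [0,0,0.002,0,0.012],
    [0,0,0,0,0.012]
  ]
}}

```text
clock: 15.0
position: [471.7, -146.4, 114.0]
ee_rot: [0.999, 0.048, -0.0, 0.0]
contact_force: [-4.1, 3.4, 9.1]
gripper_width: 18.7
```

```bash
python3 st.py
```

```text
t 15.0 pos [ 471.73 -146.44  114.01] F [-4.1   3.37  9.11] T [0.99 1.28 0.01] w 18.669456758166433
j [ 0.03  0.29 -0.47  0.   -0.81  1.64] x [ 1.   0.1 -0. ] y [ 0.1 -1.   0. ] z [-0. -0. -1.] jawyaw -84.4410841548515
```

Call:
{"fn": "drive_tool", "kwargs": {
  "steps": [
    [-0.001,-0.001,0,0,0.012],
    [0,0,0,0,0.012]
  ]
}}

```text
clock: 15.2
position: [471.5, -146.2, 114.0]
ee_rot: [0.999, 0.049, 0.001, 0.001]
contact_force: [-2.1, -0.5, 6.7]
gripper_width: 18.5
```

```bash
python3 st.py
```

```text
t 15.2 pos [ 471.45 -146.16  114.02] F [-2.14 -0.52  6.73] T [-0.1   0.62 -0.02] w 18.5259829115163
j [ 0.03  0.29 -0.47  0.   -0.81  1.64] x [1.  0.1 0. ] y [ 0.1 -1.   0. ] z [ 0. -0. -1.] jawyaw -84.41711205144088
```

Call:
{"fn": "drive_tool", "kwargs": {
  "steps": [
    [0,0,0,4,0.012],
    [0,0,0,4,0.012],
    [0,0,0,0,0.012]
  ]
}}

```text
clock: 15.5
position: [471.7, -146.2, 114.0]
ee_rot: [1.0, -0.022, 0.001, 0.001]
contact_force: [-1.2, -0.3, 5.5]
gripper_width: 18.3
```

```bash
python3 st.py
```

```text
t 15.5 pos [ 471.71 -146.15  114.02] F [-1.23 -0.32  5.54] T [-0.11  0.55 -0.01] w 18.289733378770396
j [ 0.03  0.29 -0.47  0.   -0.81  1.5 ] x [ 1.   -0.04  0.  ] y [-0.04 -1.    0.  ] z [ 0. -0. -1.] jawyaw -92.48830229206452
```

Call:
{"fn": "drive_tool", "kwargs": {
  "steps": [
    [0,0,0.001,4,0.012],
    [0,0,0,4,0.012],
    [0,0,0,0,0.012]
  ]
}}

```text
clock: 15.8
position: [472.1, -146.4, 113.9]
ee_rot: [0.996, -0.091, 0.002, 0.001]
contact_force: [-3.1, -0.5, 10.9]
gripper_width: 18.5
```

```bash
python3 st.py
```

```text
t 15.8 pos [ 472.13 -146.36  113.95] F [-3.12 -0.46 10.89] T [-0.15  0.86  0.03] w 18.50213508824299
j [ 0.03  0.29 -0.47  0.   -0.81  1.36] x [ 0.98 -0.18  0.  ] y [-0.18 -0.98  0.  ] z [ 0. -0. -1.] jawyaw -100.45173711683053
```

Call:
{"fn": "drive_tool", "kwargs": {
  "steps": [
    [0,0,0,4,0.012],
    [0,0,0,4,0.012],
    [0,0,0,0,0.012]
  ]
}}

```text
clock: 16.1
position: [472.0, -146.4, 114.0]
ee_rot: [0.987, -0.16, 0.002, 0.001]
contact_force: [-3.0, -0.4, 10.5]
gripper_width: 18.1
```

```bash
python3 st.py
```

```text
t 16.1 pos [ 472.03 -146.36  113.95] F [-2.98 -0.41 10.54] T [-0.14  0.97  0.02] w 18.057874288556025
j [ 0.03  0.29 -0.47  0.   -0.81  1.22] x [ 0.95 -0.32  0.  ] y [-0.32 -0.95  0.  ] z [ 0. -0. -1.] jawyaw -108.44958381992383
```

Call:
{"fn": "drive_tool", "kwargs": {
  "steps": [
    [0,0,0,4,0.012],
    [0,0,0,4,0.012],
    [0,0,0,0,0.012]
  ]
}}

```text
clock: 16.4
position: [471.8, -146.3, 114.0]
ee_rot: [0.973, -0.229, 0.002, 0.001]
contact_force: [-4.8, -0.8, 11.1]
gripper_width: 18.1
```

```bash
python3 st.py
```

```text
t 16.4 pos [ 471.81 -146.34  113.97] F [-4.84 -0.84 11.14] T [-0.09  1.07  0.06] w 18.06335156226094
j [ 0.03  0.29 -0.47  0.   -0.81  1.08] x [ 0.9  -0.45  0.  ] y [-0.45 -0.9   0.  ] z [ 0. -0. -1.] jawyaw -116.45122281790277
```

Call:
{"fn": "drive_tool", "kwargs": {
  "steps": [
    [0,0,0,4,0.012],
    [0,0,0,4,0.012],
    [0,0,0,0,0.012]
  ]
}}

```text
clock: 16.7
position: [471.7, -146.3, 114.0]
ee_rot: [0.955, -0.296, 0.001, 0.001]
contact_force: [-3.2, 0.3, 12.7]
gripper_width: 17.9
```

```bash
python3 st.py
```

```text
t 16.7 pos [ 471.65 -146.29  113.95] F [-3.21  0.32 12.74] T [0.03 1.22 0.05] w 17.946670314630087
j [ 0.03  0.29 -0.47  0.   -0.81  0.94] x [ 0.82 -0.57  0.  ] y [-0.57 -0.82  0.  ] z [ 0. -0. -1.] jawyaw -124.4558885177356
```

Call:
{"fn": "drive_tool", "kwargs": {
  "steps": [
    [0,0,0,4,0.012],
    [0,0,0,4,0.012],
    [0,0,0,0,0.012]
  ]
}}

```text
clock: 17.0
position: [471.6, -146.3, 114.0]
ee_rot: [0.932, -0.362, 0.001, 0.0]
contact_force: [-3.9, 0.0, 13.1]
gripper_width: 18.2
```

```bash
python3 st.py
```

```text
t 17.0 pos [ 471.62 -146.27  113.97] F [-3.88  0.05 13.08] T [ 0.16  1.19 -0.02] w 18.17840736705827
j [ 0.03  0.29 -0.47  0.   -0.81  0.8 ] x [ 0.74 -0.67  0.  ] y [-0.67 -0.74 -0.  ] z [ 0. -0. -1.] jawyaw -132.4536580241023
```

Call:
{"fn": "drive_tool", "kwargs": {
  "steps": [
    [0,0,0,4,0.012],
    [0,0,0,4,0.012],
    [0,0,0,0,0.012]
  ]
}}

```text
clock: 17.3
position: [471.6, -146.3, 113.9]
ee_rot: [0.905, -0.426, 0.001, 0.0]
contact_force: [-3.6, 0.1, 11.2]
gripper_width: 18.6
```

```bash
python3 st.py
```

```text
t 17.3 pos [ 471.63 -146.27  113.95] F [-3.59  0.05 11.24] T [0.04 1.24 0.05] w 18.64381387868794
j [ 0.03  0.29 -0.47  0.   -0.81  0.66] x [ 0.64 -0.77  0.  ] y [-0.77 -0.64 -0.  ] z [ 0. -0. -1.] jawyaw -140.45506162459205
```

Call:
{"fn": "drive_tool", "kwargs": {
  "steps": [
    [0,0,0,4,0.012],
    [0,0,0,4,0.012],
    [0,0,0,0,0.012]
  ]
}}

```text
clock: 17.6
position: [471.8, -146.3, 114.0]
ee_rot: [0.873, -0.488, 0.002, 0.0]
contact_force: [-3.8, -0.4, 11.7]
gripper_width: 18.3
```

```bash
python3 st.py;  python3 - <<'E'
from bench import arm
from h import *
np.set_printoptions(precision=0,suppress=True)
for n in("side","top"):
  im,d=arm.get_image(n);np.savez(n+"12.npz",im=im,d=d)
  cv2.imwrite(f"pics/{n}12.png",cv2.resize(im[110:200,255:345] if n=="side" else im[170:280,255:375],None,fx=6,fy=6,interpolation=cv2.INTER_CUBIC))
E
```

```text
t 17.6 pos [ 471.75 -146.29  113.97] F [-3.76 -0.39 11.73] T [ 0.07  1.15 -0.01] w 18.25681543341262
j [ 0.03  0.29 -0.47  0.   -0.81  0.52] x [ 0.52 -0.85  0.  ] y [-0.85 -0.52 -0.  ] z [ 0. -0. -1.] jawyaw -148.45212032990372
```

View pics/side12.png

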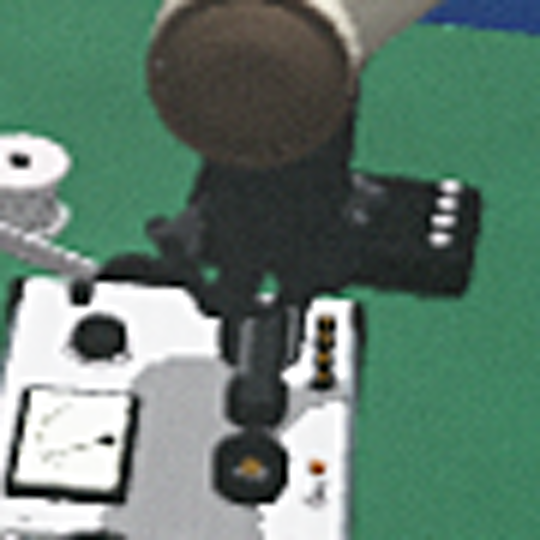

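Run:
```python
from h import *
s=np.load("side12.npz");P=cloud("side",s["d"])
for v in range(155,178):
  print(v,[f"{P[v,u,0]:.0f},{P[v,u,1]:.0f},{P[v,u,2]:.0f}" for u in range(291,306)])
a=s["im"][145:190,275:320].astype(float);a=np.clip((a-15)*3.2,0,255).astype(np.uint8)
cv2.imwrite("pics/side12b.png",cv2.resize(a,None,fx=13,fy=13,interpolation=cv2.INTER_CUBIC))
```

```text
155 ['497,-141,171', '494,-145,169', '489,-130,179', '485,-124,184', '481,-117,189', '479,-124,185', '476,-122,187', '473,-127,184', '496,-394,2', '493,-404,-4', '467,-156,165', '464,-157,165', '459,-141,177', '456,-138,179', '453,-139,179']
156 ['496,-141,167', '493,-141,167', '490,-141,168', '485,-125,179', '482,-122,182', '479,-124,181', '476,-124,182', '473,-128,179', '496,-390,-0', '492,-390,1', '467,-161,159', '463,-155,163', '459,-142,172', '456,-144,171', '453,-142,173']
157 ['495,-134,168', '493,-139,165', '490,-144,162', '484,-119,180', '482,-124,177', '479,-125,177', '476,-128,176', '498,-383,-0', '494,-382,1', '491,-384,0', '466,-153,160', '462,-148,164', '459,-140,170', '455,-139,171', '453,-142,170']
158 ['494,-128,169', '492,-132,167', '488,-124,173', '485,-126,172', '482,-125,172', '479,-128,171', '476,-131,169', '498,-381,-3', '494,-376,1', '470,-165,148', '466,-154,155', '463,-154,156', '459,-146,162', '456,-144,164', '452,-143,165']
159 ['494,-124,168', '491,-127,166', '487,-122,170', '484,-121,171', '482,-128,167', '479,-128,167', '488,-254,80', '485,-255,80', '48
[... 3733 characters left out ...]
,82']
175 ['495,-163,77', '489,-140,95', '485,-137,97', '482,-141,95', '363,976,937', '475,-133,102', '472,-133,102', '469,-137,100', '466,-137,100', '463,-143,97', '460,-146,95', '457,-143,98', '456,-168,79', '453,-169,79', '449,-170,79']
176 ['493,-151,81', '488,-140,91', '485,-137,93', '481,-131,98', '479,-139,93', '475,-135,97', '472,-138,95', '469,-138,95', '466,-137,97', '464,-155,84', '459,-135,100', '457,-145,93', '455,-158,83', '452,-163,80', '449,-167,78']
177 ['493,-150,78', '488,-143,85', '484,-133,92', '481,-133,93', '478,-131,95', '474,-128,98', '471,-128,99', '468,-131,97', '465,-131,98', '462,-133,96', '459,-139,93', '457,-148,86', '454,-159,78', '451,-157,80', '448,-161,78']
```

View pics/side12b.png

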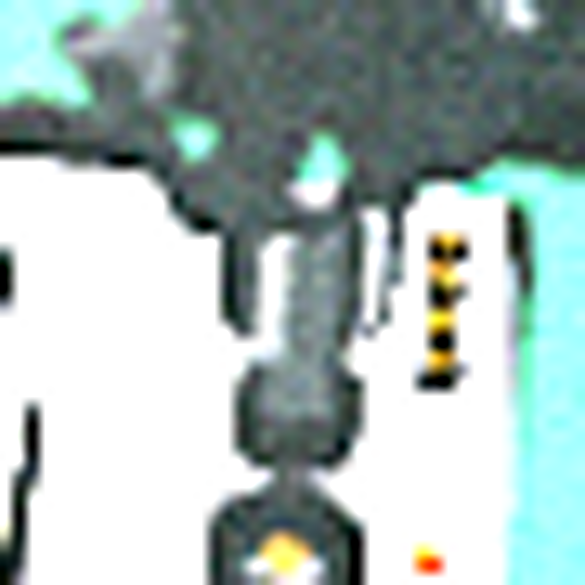

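Depth puts the socket's top at z≈146, which would be seated (145). However, the tool has turned 64° with no resisting torque, and a seated hex should not allow that. To settle it I'll lift the socket off the nut, turn it 30° and lower it again. It should then hang 5–7 mm high if it had been seated.

Run:
```python
from h import *
from bench import arm
P=cloud("side",np.load("side12.npz")["d"]).reshape(-1,3)
r=np.hypot(P[:,0]-471.5,P[:,1]+146);k=(r<9)&(P[:,2]>139)&(P[:,2]<158);print("top pts",np.sort(P[k,2]).round(0))
print(arm.read_state()["joint_efforts"])
```

```text
top pts [139. 140. 141. 142. 142. 144. 144. 145. 145. 145. 146. 146. 147. 147.
 147. 148. 148. 153. 155.]
[ 4.38364428e-01 -2.48519486e+01  1.31933141e+01  2.32587844e+00
  1.11756384e+00 -8.67647119e-03]
```

Call:
{"fn": "drive_tool", "kwargs": {
  "steps": [
    [0,0,-0.005,0,0.012],
    [0,0,-0.007,0,0.012],
    [0,0,-0.006,0,0.012],
    [0,0,0,0,0.012],
    [0,0,0,0,0.012]
  ]
}}

```text
clock: 18.2
position: [470.6, -145.5, 129.5]
ee_rot: [0.873, -0.489, 0.0, -0.0]
contact_force: [-0.1, -0.4, -1.3]
gripper_width: 18.1
```

```bash
python3 st.py
python3 - <<'E'
from bench import arm
from h import *
im,d=arm.get_image("side");np.savez("side13.npz",im=im,d=d)
a=im[135:190,270:320].astype(float);a=np.clip((a-15)*3.2,0,255).astype(np.uint8)
cv2.imwrite("pics/side13.png",cv2.resize(a,None,fx=10,fy=10,interpolation=cv2.INTER_CUBIC))
P=cloud("side",d).reshape(-1,3)
p=arm.read_state()["position"]
r=np.hypot(P[:,0]-471.5,P[:,1]+146);k=(r<9)&(P[:,2]>145)&(P[:,2]<178);print("top pts",np.sort(P[k,2]).round(0))
E
```

```text
t 18.2 pos [ 470.61 -145.52  129.5 ] F [-0.08 -0.37 -1.29] T [ 0.02  0.   -0.03] w 18.10704724385328
j [ 0.03  0.27 -0.45 -0.   -0.85  0.52] x [ 0.52 -0.85 -0.  ] y [-0.85 -0.52 -0.  ] z [ 0.  0. -1.] jawyaw -148.49188468401604
top pts [149. 153. 154. 158. 158. 159. 160. 160. 160. 161. 162. 163. 164. 165.
 171.]
```

View pics/side13.png

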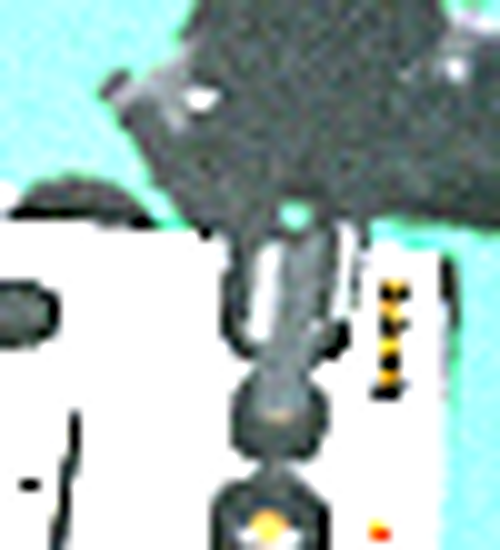

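Call:
{"fn": "drive_tool", "kwargs": {
  "steps": [
    [0,0,0,-7.5,0.012],
    [0,0,0,-7.5,0.012],
    [0,0,0,-7.5,0.012],
    [0,0,0,-7.5,0.012],
    [0,0,0,0,0.012],
    [0,0,0.004,0,0.012],
    [0,0,0.003,0,0.012],
    [0,0,0.002,0,0.012],
    [0,0,0,0,0.012]
  ]
}}

```text
clock: 19.15
position: [470.3, -145.6, 120.0]
ee_rot: [0.969, -0.246, -0.001, 0.0]
contact_force: [-0.1, -0.5, -1.8]
gripper_width: 18.3
```

```bash
python3 st.py
```

```text
t 19.15 pos [ 470.31 -145.56  119.97] F [-0.07 -0.46 -1.83] T [ 0.03  0.02 -0.05] w 18.279659900590822
j [ 0.03  0.28 -0.47 -0.   -0.83  1.04] x [ 0.88 -0.48 -0.  ] y [-0.48 -0.88  0.  ] z [-0.  0. -1.] jawyaw -118.52447405322336
```

Call:
{"fn": "drive_tool", "kwargs": {
  "steps": [
    [0,0,0.002,0,0.012],
    [0,0,0.001,0,0.012],
    [0,0,0,0,0.012]
  ]
}}

```text
clock: 19.45
position: [471.0, -145.7, 117.6]
ee_rot: [0.969, -0.246, 0.0, 0.0]
contact_force: [-0.0, -1.4, -1.9]
gripper_width: 17.9
```

```bash
python3 st.py
```

```text
t 19.45 pos [ 471.   -145.72  117.61] F [-0.02 -1.44 -1.87] T [-0.31 -0.19 -0.03] w 17.931915967456977
j [ 0.03  0.28 -0.47  0.   -0.82  1.04] x [ 0.88 -0.48  0.  ] y [-0.48 -0.88 -0.  ] z [ 0. -0. -1.] jawyaw -118.48144328062882
```

Call:
{"fn": "drive_tool", "kwargs": {
  "steps": [
    [0,0,0.002,0,0.012],
    [0,0,0.001,0,0.012],
    [0,0,0,0,0.012]
  ]
}}

```text
clock: 19.75
position: [471.0, -145.7, 114.6]
ee_rot: [0.969, -0.246, 0.0, 0.0]
contact_force: [0.5, -2.1, -0.7]
gripper_width: 18.3
```

```bash
python3 st.py
```

```text
t 19.75 pos [ 471.01 -145.74  114.59] F [ 0.51 -2.11 -0.67] T [-0.64 -0.32 -0.03] w 18.310183043926724
j [ 0.03  0.29 -0.47  0.   -0.81  1.04] x [ 0.88 -0.48  0.  ] y [-0.48 -0.88 -0.  ] z [ 0. -0. -1.] jawyaw -118.47719300661187
```

Call:
{"fn": "drive_tool", "kwargs": {
  "steps": [
    [0,0,-0.002,0,0.012],
    [0.0015,0,0,0,0.012],
    [0.0015,0,0,0,0.012],
    [0,0,0,0,0.012]
  ]
}}

```text
clock: 20.15
position: [472.0, -146.6, 116.1]
ee_rot: [0.969, -0.246, -0.002, -0.0]
contact_force: [-1.6, 1.8, -0.4]
gripper_width: 18.4
```

```bash
python3 st.py
```

```text
t 20.15 pos [ 472.02 -146.61  116.1 ] F [-1.55  1.79 -0.35] T [0.67 0.74 0.03] w 18.375435954350802
j [ 0.03  0.29 -0.46 -0.   -0.82  1.05] x [ 0.88 -0.48 -0.  ] y [-0.48 -0.88  0.  ] z [-0.  0. -1.] jawyaw -118.5150042874215
```

Call:
{"fn": "drive_tool", "kwargs": {
  "steps": [
    [-0.0015,0,0,0,0.012],
    [-0.0015,0,0,0,0.012],
    [-0.0015,0,0,0,0.012],
    [-0.0015,0,0,0,0.012],
    [0,0,0,0,0.012]
  ]
}}

```text
clock: 20.65
position: [470.2, -145.0, 117.0]
ee_rot: [0.969, -0.246, 0.003, 0.0]
contact_force: [4.5, -6.2, -5.9]
gripper_width: 18.0
```

```bash
python3 st.py
```

```text
t 20.65 pos [ 470.2  -144.98  117.  ] F [ 4.46 -6.15 -5.87] T [-1.94 -1.36 -0.01] w 17.985028172768875
j [ 0.03  0.28 -0.48  0.   -0.81  1.04] x [ 0.88 -0.48  0.01] y [-0.48 -0.88 -0.  ] z [ 0.01 -0.   -1.  ] jawyaw -118.42332738907938
```

Call:
{"fn": "drive_tool", "kwargs": {
  "steps": [
    [0.0015,0,0,0,0.012],
    [0.0015,0,0,0,0.012],
    [0,0.0015,0,0,0.012],
    [0,0.0015,0,0,0.012],
    [0,0,0,0,0.012]
  ]
}}

```text
clock: 21.15
position: [470.6, -147.0, 116.7]
ee_rot: [0.969, -0.246, 0.002, -0.001]
contact_force: [3.1, 4.6, -2.7]
gripper_width: 18.7
```

```bash
python3 st.py
```

```text
t 21.15 pos [ 470.59 -147.01  116.71] F [ 3.15  4.64 -2.66] T [ 1.71 -1.    0.07] w 18.713575286232686
j [ 0.03  0.28 -0.47 -0.   -0.81  1.05] x [ 0.88 -0.48  0.  ] y [-0.48 -0.88 -0.  ] z [ 0.  0. -1.] jawyaw -118.50248459129199
```

Call:
{"fn": "drive_tool", "kwargs": {
  "steps": [
    [0,-0.0015,0,0,0.012],
    [0,-0.0015,0,0,0.012],
    [0,-0.0015,0,0,0.012],
    [0,-0.0015,0,0,0.012],
    [0,0,0,0,0.012]
  ]
}}

```text
clock: 21.65
position: [471.0, -144.7, 116.6]
ee_rot: [0.969, -0.246, -0.001, 0.002]
contact_force: [0.0, -8.7, -1.3]
gripper_width: 18.8
```

```bash
python3 st.py
```

```text
t 21.65 pos [ 471.   -144.7   116.63] F [ 0.02 -8.65 -1.25] T [-2.82 -0.07  0.01] w 18.767824193855038
j [ 0.03  0.29 -0.47  0.   -0.82  1.04] x [ 0.88 -0.48 -0.  ] y [-0.48 -0.88  0.  ] z [-0. -0. -1.] jawyaw -118.43932579261592
```

Call:
{"fn": "drive_tool", "kwargs": {
  "steps": [
    [0,0.0015,0,0,0.012],
    [0.0003,0.0018,0,0,0.012],
    [0,0,0,0,0.012],
    [0,0,0.002,0,0.012],
    [0,0,0.001,0,0.012],
    [0,0,0,0,0.012]
  ]
}}

```text
clock: 22.25
position: [471.1, -145.9, 114.1]
ee_rot: [0.969, -0.246, 0.0, 0.0]
contact_force: [0.0, -1.0, 4.4]
gripper_width: 18.7
```

```bash
python3 st.py
```

```text
t 22.25 pos [ 471.05 -145.95  114.06] F [ 0.03 -1.    4.42] T [-0.17 -0.15 -0.01] w 18.706720686971693
j [ 0.03  0.29 -0.47  0.   -0.81  1.04] x [ 0.88 -0.48  0.  ] y [-0.48 -0.88  0.  ] z [ 0. -0. -1.] jawyaw -118.45216059006414
```

Call:
{"fn": "drive_tool", "kwargs": {
  "steps": [
    [0,0,0.002,0,0.012],
    [0,0,0.002,0,0.012],
    [0,0,0,0,0.012]
  ]
}}

```text
clock: 22.55
position: [471.7, -146.3, 113.8]
ee_rot: [0.97, -0.245, 0.001, 0.001]
contact_force: [-6.5, 3.1, 25.6]
gripper_width: 18.4
```

```bash
python3 st.py
```

```text
t 22.55 pos [ 471.69 -146.28  113.75] F [-6.5   3.07 25.65] T [ 0.92  2.06 -0.04] w 18.354297669983445
j [ 0.03  0.29 -0.47  0.   -0.81  1.04] x [ 0.88 -0.47  0.  ] y [-0.47 -0.88  0.  ] z [ 0. -0. -1.] jawyaw -118.35282858154173
```

Run:
```python
from bench import arm
from h import *
ims=[];ds=[]
for i in range(4):
  im,d=arm.get_image("side");ims.append(im.astype(float));ds.append(d)
im=np.mean(ims,0);d=np.median(ds,0);np.savez("side14.npz",im=im,d=d)
a=np.clip((im[145:190,275:320]-15)*3.0,0,255).astype(np.uint8)
cv2.imwrite("pics/side14.png",cv2.resize(a,None,fx=13,fy=13,interpolation=cv2.INTER_CUBIC))
P=cloud("side",d)
for v in range(157,168): print(v,[f"{P[v,u,1]:.0f},{P[v,u,2]:.0f}" for u in range(293,306)])
for z in(145,151):
  for y in(-136,-156): print(z,y,proj("side",(471.3,y,z)),(proj("side",(471.3,y,z))-[275,145]+.5)*13)
print("collar front/back outer z98",proj("side",(471,-146.5+16.5,98)),proj("side",(471,-146.5-16.5,98)))
```

```text
157 ['-98,194', '-135,169', '-381,-0', '-124,178', '-122,179', '-121,181', '-119,182', '-123,180', '-153,160', '-152,161', '-151,163', '-152,162', '-156,160']
158 ['-101,189', '-104,187', '-377,-2', '-376,-1', '-121,177', '-120,177', '-118,179', '-158,152', '-155,155', '-151,158', '-150,160', '-153,158', '-155,157']
159 ['-98,187', '-102,184', '-130,166', '-253,81', '-121,173', '-122,173', '-127,170', '-155,150', '-155,151', '-151,154', '-157,151', '-154,154', '-376,-0']
160 ['-100,182', '-104,179', '-108,177', '-126,165', '-121,169', '-122,169', '-128,165', '-152,149', '-153,149', '-150,151', '-151,151', '-165,142', '-252,82']
161 ['-99,179', '-105,175', '-108,174', '-124,162', '-119,167', '-125,163', '-128,161', '-151,145', '-150,147', '-150,148', '-150,148', '-246,81', '-246,81']
162 ['-99,175', '-106,171', '-112,167', '-121,161', '-120,162', '-123,160', '-126,159', '-147,145', '-151,143', '-149,144', '-151,144', '-215,99', '-241,81']
163 ['-101,170', '-105,167', '-107,167', '-121,157', '-122,157', '-120,159', '-133,150', '-142,145', '-145,143', '-150,140', '-152,139', '-212,97', 
[... 290 characters left out ...]
33', '-153,130', '-199,98', '-203,96']
166 ['-126,141', '-125,142', '-124,143', '-128,141', '-129,141', '-127,143', '-131,140', '-139,135', '-152,126', '-150,128', '-153,127', '-198,94', '-219,80']
167 ['-127,136', '-125,138', '-123,140', '-127,138', '-129,137', '-127,139', '-139,131', '-140,130', '-151,123', '-148,126', '-151,124', '-196,92', '-212,81']
145 -136 [298.21810663 163.72995933] [308.33538623 249.98947124]
145 -156 [299.135621   160.15560881] [320.26307294 203.5229145 ]
151 -136 [298.34955414 162.17011831] [310.04420377 229.71153805]
151 -156 [299.26822284 158.6028115 ] [321.98689697 183.33654946]
collar front/back outer z98 [297.0305242  176.76644965] [298.52713304 170.78749541]
```

View pics/side14.png

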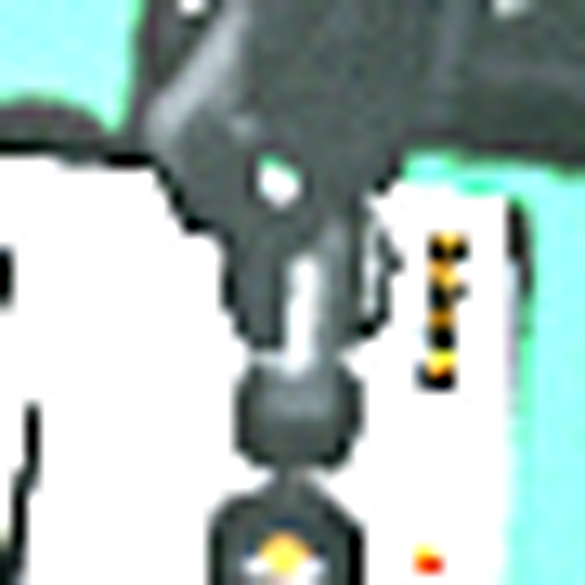

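Call:
{"fn": "drive_tool", "kwargs": {
  "steps": [
    [-0.0005,0,-0.001,0,0.012],
    [-0.0003,0,-0.001,0,0.012],
    [0,0,0,0,0.012],
    [0,0,0,0,0.012]
  ]
}}

```text
clock: 23.15
position: [471.2, -146.0, 113.9]
ee_rot: [0.969, -0.245, 0.002, 0.0]
contact_force: [-1.5, -0.8, 13.7]
gripper_width: 18.2
```

```bash
python3 st.py
```

```text
t 23.15 pos [ 471.21 -145.98  113.94] F [-1.49 -0.81 13.74] T [-0.12  0.54 -0.04] w 18.180134811504708
j [ 0.03  0.29 -0.47  0.   -0.81  1.04] x [ 0.88 -0.48  0.  ] y [-0.48 -0.88 -0.  ] z [ 0. -0. -1.] jawyaw -118.3965039178831
```

The geometry says seated: the socket's top is at 145, so its mouth is at 80. The free turning still doesn't fit that. I'll sweep another 60° now that the socket is centred, which also turns the jaw gap toward the side camera so I can measure the top clearly.

Call:
{"fn": "drive_tool", "kwargs": {
  "steps": [
    [0,0,0,3,0.012],
    [0,0,0,3,0.012],
    [0,0,0,3,0.012],
    [0,0,0,3,0.012],
    [0,0,0,3,0.012],
    [0,0,0,3,0.012],
    [0,0,0,3,0.012],
    [0,0,0,3,0.012],
    [0,0,0,3,0.012],
    [0,0,0,3,0.012]
  ]
}}

```text
clock: 24.15
position: [471.5, -146.0, 113.9]
ee_rot: [0.873, -0.489, 0.002, -0.0]
contact_force: [-1.3, -0.5, 12.9]
gripper_width: 18.6
```

```bash
python3 st.py
```

```text
t 24.15 pos [ 471.49 -146.04  113.94] F [-1.3  -0.53 12.91] T [-0.18  0.41  0.07] w 18.584398962943496
j [ 0.03  0.29 -0.47  0.   -0.81  0.52] x [ 0.52 -0.85  0.  ] y [-0.85 -0.52 -0.  ] z [ 0. -0. -1.] jawyaw -148.49394392614448
```

Call:
{"fn": "drive_tool", "kwargs": {
  "steps": [
    [0,0,0,3,0.012],
    [0,0,0,3,0.012],
    [0,0,0,3,0.012],
    [0,0,0,3,0.012],
    [0,0,0,3,0.012],
    [0,0,0,3,0.012],
    [0,0,0,3,0.012],
    [0,0,0,3,0.012],
    [0,0,0,3,0.012],
    [0,0,0,3,0.012]
  ]
}}

```text
clock: 25.15
position: [471.6, -146.1, 113.9]
ee_rot: [0.716, -0.698, 0.002, -0.001]
contact_force: [-1.0, -0.9, 13.1]
gripper_width: 18.2
```

```bash
python3 st.py
python3 - <<'E'
from bench import arm
from h import *
ims=[];ds=[]
for i in range(5):
  im,d=arm.get_image("side");ims.append(im.astype(float));ds.append(d)
im=np.mean(ims,0);d=np.mean(ds,0);np.savez("side15.npz",im=im,d=d)
a=np.clip((im[145:190,275:320]-15)*3.0,0,255).astype(np.uint8)
cv2.imwrite("pics/side15.png",cv2.resize(a,None,fx=13,fy=13,interpolation=cv2.INTER_CUBIC))
P=cloud("side",d)
for v in range(157,178): print(v,[f"{P[v,u,0]:.0f},{P[v,u,1]:.0f},{P[v,u,2]:.0f}" for u in range(294,303)])
E
```

```text
t 25.15 pos [ 471.58 -146.06  113.93] F [-1.05 -0.9  13.14] T [-0.26  0.43  0.08] w 18.20693198424959
j [ 0.03  0.29 -0.47  0.   -0.81 -0.01] x [ 0.03 -1.    0.  ] y [-1.   -0.03 -0.  ] z [ 0. -0. -1.] jawyaw -178.48797740755512
157 ['486,-132,171', '484,-140,166', '506,-383,-1', '502,-380,1', '498,-381,1', '495,-383,1', '491,-385,-0', '487,-384,1', '461,-134,174']
158 ['486,-133,167', '484,-146,158', '505,-374,1', '501,-376,-1', '498,-378,-1', '494,-377,0', '490,-378,0', '486,-381,-1', '461,-134,170']
159 ['485,-134,163', '484,-146,154', '492,-251,81', '488,-254,80', '485,-255,80', '482,-256,80', '478,-257,80', '475,-257,80', '461,-135,166']
160 ['485,-133,159', '483,-146,151', '488,-223,97', '485,-225,96', '482,-227,96', '479,-226,96', '475,-224,98', '472,-226,98', '460,-132,164']
161 ['485,-134,154', '459,83,308', '480,-147,147', '477,-149,146', '474,-149,146', '471,-152,144', '475,-223,95', '471,-224,95', '460,-133,159']
162 ['485,-134,151', '482,-137,149', '479,-143,145', '477,-147,144', '473,-143,146', '470,-146,145', '467,-146,145', '463,-138,151', '460,-134,155']
163 ['485,-1
[... 1485 characters left out ...]
96', '479,-139,105', '476,-136,108', '473,-135,109', '469,-136,109', '467,-138,108', '464,-143,105', '462,-154,97', '460,-178,80']
174 ['483,-143,97', '479,-136,104', '476,-138,103', '472,-136,104', '469,-138,103', '466,-140,103', '463,-142,101', '461,-150,96', '458,-151,96']
175 ['482,-142,94', '479,-135,100', '475,-134,101', '472,-136,101', '469,-137,100', '466,-137,101', '463,-144,96', '460,-143,97', '457,-143,98']
176 ['481,-131,99', '478,-137,95', '453,87,264', '472,-137,96', '469,-139,95', '466,-139,95', '464,-154,85', '459,-137,98', '456,-142,95']
177 ['481,-133,93', '477,-128,97', '474,-129,97', '471,-129,98', '468,-131,97', '465,-130,98', '462,-133,97', '459,-136,95', '456,-145,88']
```

View pics/side15.png

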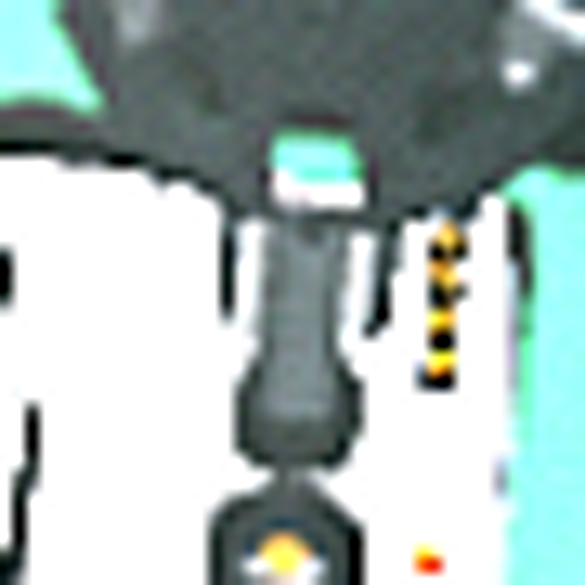

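With five depth frames averaged, the socket's flat top lies at z≈145 (crop (305,215)), while the panel reads 80 and the collar 97 in the same frames. That puts the mouth on the panel, well below the 5–7 mm hang band, and the socket is upright. Before handing in I'll check the handle and the rest of the bench.

```bash
python3 - <<'E'
from bench import arm
from h import *
from scipy.optimize import least_squares
y=np.radians(5.65);ex=np.array([np.cos(y),np.sin(y)]);ey=np.array([-ex[1],ex[0]]);c0=np.array([515.2,-143.3])
im,d=arm.get_image("top");cv2.imwrite("pics/topF.png",im)
P=cloud("top",d).reshape(-1,3);x=(P[:,:2]-c0)@ex-30;yy=(P[:,:2]-c0)@ey;z=P[:,2]
k=(abs(yy)<115)&(z>88)&(z<115)&(x>80)&(x<130);X=x[k];Z=z[k]
r=least_squares(lambda p:np.hypot(X-p[0],Z-p[1])-8,[97,100],loss="soft_l1");print(k.sum(),r.x,"angle",np.arctan2(r.x[1]-62,-r.x[0])-.6)
E
python3 st.py
```

```text
384 [ 98.22129372 102.17858102] angle 2.1532988557964634
t 25.45 pos [ 471.59 -146.06  113.96] F [-1.85 -1.37 12.65] T [-0.23  0.33  0.03] w 18.88957883010791
j [ 0.03  0.29 -0.47  0.   -0.81 -0.  ] x [ 0.03 -1.    0.  ] y [-1.   -0.03 -0.  ] z [ 0. -0. -1.] jawyaw -178.38638459003553
```

View pics/topF.png

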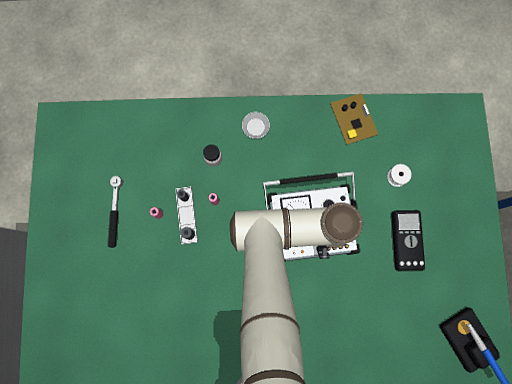

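The handle bar is at the rear at (315,180). The other two sockets still stand in the tray at (183,195) and (187,233), and everything else is where it was. Handing in.

```bash
python3 -c "
from bench import arm
print(arm.job_done())"
```

```text
the job is handed in; nothing more can be done
None
```

I swung the carry handle back to its rear end stop, then pushed socket_a (13 mm) down onto the middle terminal's nut. The job was handed in at about 25.5 s, with the socket still gripped and pressed down at about 13 N.

- **Handle:** the last top view measured it at 2.15 rad, which is the end stop.
- **Choice of socket:** the middle collar is the smallest of the three, about 33 mm across against 40 and 47. That means a 13 mm nut. I tried no other socket, so there was none to put back.
- **Seating:** the averaged depth shows the socket's top at 145 mm, so its mouth is at about 80 mm, which is panel height. The grip height agrees with that, and the tool was upright.
- **Bench:** the other two sockets are still in the tray, and in the last top view everything else stands where it was.

**One check disagreed:** with the socket pressed down, the tool turned through two sweeps of about 60° each with almost no resisting torque. It also stopped at the same height when lifted and lowered again about 30° round. A hex seated on a fixed nut should have resisted. Either the nut or the socket in the grip can turn freely; I did not find out which. I relied on the height measurements, which rule out the 5 to 7 mm hang of a wrongly turned socket.

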